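# Clear, spin-check and load the revolving jar rack

### The job

Get the revolving rack of hardware jars back in service: first lift away the washer tin standing hard against it and set it wholly on the cork mat, then flick the empty rack round by hand to check that it turns freely: it must run on by itself, touched by nothing, for a good second at a turn in six seconds or quicker. Once it has come to rest, stand every jar there is on the counter upright and fully home in a ring of its own, and when the loaded rack is standing still flick it round in the same way to check that nothing rubs; either direction will do. Finish with the rack at rest, every jar home and the tin on its mat, and leave the other things on the counter alone.

Things in the scene. Friction and masses are not known exactly. Their poses are not given: they have to be found in the camera images.
- rack: fixed black round foot of the revolving jar rack, 176 mm in diameter, 14 mm high; origin at the centre of its underside on the counter, on the rack's vertical axis
- deck_top (a point): turning part of the rack: white round deck, 234 mm in diameter, 8 mm thick, top 26 mm above the counter, carrying five wells (wire rings) 72 degrees apart, 85 mm from the axis; the rings reach 120 mm from the axis, just past the deck's edge. A red knobbed post, 34 mm across, stands on the axis, its top 68 mm above the deck top. This point: on the axis, at the deck top; x towards well 0
- deck (a joint): turning angle of the deck about its vertical axis, rad, positive anticlockwise from above, no end stops, counts past full turns; starts anywhere. Light bearing: the least sideways push moves it; from 3 rad/s it slows by roughly 0.8 rad/s each second when empty, half that loaded. Closed fingertips let down between two rings, outside the ring circle, and swept sideways against a ring flick it round
- well0 (a point): centre of well 0's floor, on the deck top, where the centre of a jar's underside comes when fully home; turns with the deck, x along the deck's x. The well is a level ring of 5 mm steel wire, about 58 mm clear inside and 70 mm outside, wire centre 38 mm above the deck top, on three wire legs; between neighbouring rings the gap is about 29 mm at 85 mm from the axis and wider further out
- well1 (a point): centre of well 1's floor, as well 0, 72 degrees anticlockwise from it
- well2 (a point): centre of well 2's floor, as well 0, 144 degrees anticlockwise from it
- well3 (a point): centre of well 3's floor, as well 0, 216 degrees anticlockwise from it
- well4 (a point): centre of well 4's floor, as well 0, 288 degrees anticlockwise from it
- washer_tin: round lidded tin of washers, aluminium with a brass-coloured lid, 64 mm in diameter over the lid (62 mm below it), 48 mm tall, 0.25 kg; origin at the centre of its underside. Starts standing on the counter a few mm outside the sweep of the rings, on the robot's side of the rack
- mat: fixed square cork mat for the tin, 125 x 125 mm, 5 mm thick; origin at the centre of its underside, x and y along its edges
- jar_red: clear plastic hardware jar with a red screw cap, round, 52 mm in diameter over its whole height (cap too), 80 mm tall (cap the top 25 mm), about 0.2 kg, bottom-heavy with washers or screws; origin at the centre of its underside, z up. Starts standing on the counter; may be absent
- jar_blue: clear plastic hardware jar with a blue screw cap, round, 52 mm in diameter over its whole height (cap too), 80 mm tall (cap the top 25 mm), about 0.2 kg, bottom-heavy with washers or screws; origin at the centre of its underside, z up. Starts standing on the counter; may be absent
- jar_green: clear plastic hardware jar with a green screw cap, round, 52 mm in diameter over its whole height (cap too), 80 mm tall (cap the top 25 mm), about 0.2 kg, bottom-heavy with washers or screws; origin at the centre of its underside, z up. Starts standing on the counter; may be absent
- jar_yellow: clear plastic hardware jar with a yellow screw cap, round, 52 mm in diameter over its whole height (cap too), 80 mm tall (cap the top 25 mm), about 0.2 kg, bottom-heavy with washers or screws; origin at the centre of its underside, z up. Starts standing on the counter; may be absent
- torch: bystander: grey plastic cordless torch lying on the counter, 165 mm long along its x, 48 mm thick at the head; origin under its middle
- screwdriver: bystander: magenta-handled screwdriver lying down, 200 mm long along its x, handle to -x
- tongs: bystander: steel tongs lying flat, 245 mm long along x, up to 95 mm wide, 12 mm high; origin under the middle
- tumbler: bystander: steel tumbler standing, 72 mm in diameter, 100 mm tall; origin at the centre of its underside
- tape: bystander: yellow tape measure, 62 x 34 mm, 60 mm tall; origin at the centre of its underside
- katori: bystander: small steel bowl, 96 mm across, 40 mm tall; origin at the centre of its underside
- spanner: bystander: steel spanner lying down, 160 mm long along its x
Mind the look-alikes: they are no part of the job. Leave any pink look-alike of the jar_yellow alone.

How it is judged:
By the outcome, as a careful person would: the job done as asked, in the order asked, and still so for the second after the job is handed in, with the robot touching nothing.
Of jar_red, jar_blue, jar_green, jar_yellow only 2 to 4 are there at a start; the rules pass over those that are not, and their reading is None.
At some moment in a run one of jar_red, jar_blue, jar_green, jar_yellow, washer_tin may be knocked a few centimetres aside while the robot is not near it.
It also fails if it takes over 210 s, if anything falls off the work surface, if the arm or the gripper's body presses on something with over 40 N, if the wrist force passes 120 N, or if a joint passes its speed limit or range.

### The arm

A 7-joint arm with a two-finger parallel gripper is mounted at the origin on the work surface. World frame = base frame: x ahead of the robot, y to its left, z up, the work surface at z = 0. Lengths are in m, angles in rad, forces in N, time in s.
With the tool pointing down it reaches from about 0.35 to 0.9 m from the base axis. Payload 8.1 kg.
Tool frame: the origin (TCP) lies midway between the tips of the shut fingers; the grasp point (between the pads) lies 19 mm behind it (arm.pinch_z is the distance from the TCP to the grasp point, in m); z points along the fingers, y is the direction in which the jaws open and shut (so a half turn about z gives the same grasp; the last joint's range is limited). The gripper opens to 92 mm and grips with 3 to 60 N. Pads are 19 mm wide; open, the fingers measure 130 mm over their backs; the gripper's body (75 mm by 190 mm) begins 47 mm behind the grasp point.
Start: joints at [1.221, 0.434, 0.025, 1.573, -0.012, 1.134, -0.075], TCP at [0.153, -0.606, 0.227] pointing down, gripper open.
Joint ranges: [-2.62, 2.62], [-0.44, 2.09], [-1.27, 1.32], [0.08, 2.57], [-1.32, 4.46], [0.12, 2], [-2.74, 2.74]. Speed limits (rad/s): [2.22, 2.22, 3.01, 3.01, 3.14, 3.14, 3.14].

### API

Orientations are given as a 3x3 rotation matrix whose columns are the frame's x, y, z axes.
In Python, from plant import arm gives the robot as it stands.
- The arm moves only by the tool arm_command, never from a script. Its argument "series" is a list of rows, each an object of numbers: "jaw": the opening, from 0 (shut) to 1 (fully open); "x", "y", "z": the shift along the tool's x, y, z in cm; "rx", "ry", "rz": the turn, a rotation vector about the tool's x, y, z in rad. A call has 1 to 5 rows; each row is the pose to reach, as a shift and turn from the pose commanded when the call began, along the tool's axes at that moment; what a row does not reach only later rows make up. A row lasts 1/12 s, in which the tool goes at most 41.7 mm and 7.16 degrees, less where a joint would pass 70% of its speed; a pose out of reach is approached as far as the arm can. A call with a gripper value outside its range is refused whole. The fingers move at their own pace and stop on an object; the grip force is fixed at half the most. Time passes only in rows, so rows that repeat a pose let the fingers close. It gives the time, the measured TCP pose, the force and the opening at its end, in the units of the state.
- arm.sense(): the state, without advancing time (a new reading comes with each control period).
- arm.camera(name): name is "scene" or "top" or "wrist"; returns a dict with "image" (400x640x3 uint8, blue, green, red), "range_z" (400x640 float32, m along the optical axis (not along the pixel's ray), 0 where there is no reading), "vfov" (degrees; the focal length in pixels is half the picture's height over the tangent of half this angle, whatever the lens; pixels are square), "cx", "cy" (the principal point, pixels), "dist" ([k1, k2, p1, p2, k3] as OpenCV has them; the pictures are not rectified), "cam_to_world" (4x4, takes a point from camera to world coordinates). Camera axes: x right, y down, z forward; pixel columns grow to the right and rows downward; lengths in m; the calibration is good to about 2 mm. A picture is of the moment at which its call begins.
- arm.close_job(): hands the job in, once; it reports no verdict.
Trained networks look in the newest picture that a camera, given by its name, has taken for a name from the list of things; names that differ only in an ending like _2 or _b are one class to them, and where a whole thing is asked for, a point or a joint stands for the part that bears it (a point fixed in the world has none). Each returns a list of dicts, best first, with "p" (0 to 1); they miss things now and then, are a little off and sometimes report something else, mostly with a low value. They report only what shows in the picture. A call takes as long as a camera call. They do not tell look-alikes from the thing itself.
- arm.find_in(name, camera): "extent" ([centre column, centre row, width, height] in pixels, round what is visible of it).
- arm.cut_out(name, camera): "mask" (400x640 bool, what is visible of it) and "extent" ([centre column, centre row, width, height] in pixels, round what is visible of it).
- arm.spot_point(name, camera): "centre" ([column, row] in pixels: a listed point, or the origin of a listed thing).
The state is a dict: "time": time; "joint_pos": joint angles; "joint_velocities": joint speeds; "joint_torque": joint torques, N m; "tool_pos": TCP position; "eef_rot": TCP orientation; "contact_force": force on the tool from outside, world axes, zero at the start; "ft_torque": the same for the moment, N m; "opening": finger opening in m.
Only numpy, scipy, OpenCV 4.12 (cv2) and the standard library are available. Lean on these libraries where they do the work, as an engineer would, in place of code of your own. Each camera call takes 0.05 s, during which the arm holds its last target. There are 200 camera calls.

## Working session

There is one attempt and no reset: what is moved stays moved. The work goes in short steps, Python scripts to look and compute and a tool call to move; the robot and the scene stay as the last step left them, time stands still between calls to the robot, and variables do not carry over. Pictures are saved under pics/ and viewed, about 12 in all and at most 16, crops included, and the job is handed in when it is done.

Besides the shell and the picture viewer there is one more tool, called by a JSON object that holds its "op" and its "data", one argument or row to a line. arm_command: Moves the arm, as the interface text tells. Its arguments: {"type":"object","properties":{"series":{"type":"array","items":{"type":"object","properties":{"jaw":{"type":"number"},"x":{"type":"number"},"y":{"type":"number"},"z":{"type":"number"},"rx":{"type":"number"},"ry":{"type":"number"},"rz":{"type":"number"}}}}},"required":["series"]}

```bash
ls; mkdir -p pics
cat > h.py <<'E'
import numpy as np, cv2
from plant import arm
def cam(n):
    return arm.camera(n)
def K(c):
    f=200/np.tan(np.radians(c['vfov'])/2)
    return np.array([[f,0,c['cx']],[0,f,c['cy']],[0,0,1]])
def world(c,uv,z=None):
    """pixels -> world; by range if z None, otherwise on plane z"""
    uv=np.array(uv,float).reshape(-1,2)
    n=cv2.undistortPoints(uv[:,None],K(c),np.array(c['dist'],float))[:,0]
    d=np.c_[n,np.ones(len(n))]
    T=np.array(c['cam_to_world'])
    if z is None:
        r=c['range_z'][np.clip(uv[:,1].round().astype(int),0,399),np.clip(uv[:,0].round().astype(int),0,639)]
        return (d*r[:,None])@T[:3,:3].T+T[:3,3]
    w=d@T[:3,:3].T
    return T[:3,3]+w*((z-T[2,3])/w[:,2])[:,None]
def maskpts(c,m):
    v,u=np.nonzero(m&(c['range_z']>0)); return world(c,np.c_[u,v])
def save(c,name,crop=None,s=1):
    im=c['image']
    if crop: im=im[crop[1]:crop[3],crop[0]:crop[2]]
    cv2.imwrite('pics/'+name,cv2.resize(im,None,fx=s,fy=s))
def tool(p):
    """world position -> shift in cm in tool axes"""
    s=arm.sense(); return (np.array(s['eef_rot']).T@(np.array(p)-np.array(s['tool_pos']))*100).round(2)
E
python3 - <<'E'
from h import *
np.set_printoptions(precision=4,suppress=True)
for n in('scene','top'):
    c=cam(n); save(c,n+'0.png'); print(n,c['vfov'],np.array(c['cam_to_world'])[:3])
    for t in ['rack','washer_tin','mat','jar_red','jar_blue','jar_green','jar_yellow','torch','tumbler','tape','katori']:
        for r in arm.cut_out(t,n)[:3]:
            if r['p']<.3: continue
            P=maskpts(c,r['mask']); print(t,round(r['p'],2),np.round(r['extent']),np.median(P,0),P.min(0),P.max(0))
s=arm.sense();print(s)
E
```

```text
pics
scene 45.25561895494562 [[-0.6219  0.6373 -0.4551  1.2831]
 [ 0.7831  0.5125 -0.3524  0.5825]
 [ 0.0087 -0.5756 -0.8177  1.4104]]
rack 0.72 [306. 216.  66.  59.] [0.6013 0.0361 0.0259] [ 0.4665 -0.0866 -0.0051] [0.7105 0.1465 0.0971]
rack 0.43 [306. 214.  72.  64.] [0.6005 0.0359 0.0258] [ 0.4564 -0.1059 -0.0079] [0.7105 0.1465 0.0971]
washer_tin 0.65 [342. 193.  16.  16.] [0.4483 0.0665 0.0444] [ 0.4032  0.0296 -0.0053] [0.4756 0.0922 0.0556]
mat 0.87 [244. 168.  45.  36.] [ 0.5566 -0.3006  0.0038] [ 0.4728 -0.3788 -0.0127] [ 0.6285 -0.2269  0.0145]
jar_blue 0.55 [362. 261.  20.  29.] [0.6427 0.2793 0.0735] [ 0.5842  0.2298 -0.0078] [0.6578 0.301  0.0868]
jar_green 0.81 [384. 223.  18.  24.] [0.4696 0.2631 0.07  ] [ 0.3751  0.2148 -0.0062] [0.484  0.2863 0.089 ]
jar_green 0.34 [270. 123.  11.  17.] [ 0.3626 -0.342   0.052 ] [ 0.2958 -0.3962 -0.0007] [ 0.3833 -0.3232  0.0683]
jar_yellow 0.76 [303. 120.  15.  22.] [ 0.2745 -0.2345  0.0719] [ 0.2415 -0.2671  0.0099] [ 0.2936 -0.2146  0.0875]
jar_yellow 0.71 [278. 149.  14.  23.] [ 0.4434 -0.2257  0.0588] [ 0.3812 -0.2945 -0.0063] 
[... 2331 characters left out ...]
]
katori 0.75 [188. 249.  32.  30.] [0.3521 0.4101 0.0174] [ 0.3025  0.3528 -0.0033] [0.4015 0.4647 0.0455]
{'time': 1.2, 'joint_pos': array([ 1.2214,  0.4345,  0.025 ,  1.5732, -0.0116,  1.134 , -0.0751]), 'joint_velocities': array([ 0.0003, -0.0013, -0.0008, -0.0008,  0.0005,  0.0001,  0.0015]), 'joint_torque': array([ -0.0001, -66.7687,   0.9842, -31.4812,  -0.0606,   0.0331,
        -0.    ]), 'tool_pos': array([ 0.1527, -0.6061,  0.2267]), 'eef_rot': array([[ 0.9697,  0.2442,  0.    ],
       [ 0.2442, -0.9697,  0.    ],
       [ 0.    , -0.    , -1.    ]]), 'contact_force': array([0.5875, 0.9565, 0.1859]), 'ft_torque': array([-0.02  , -0.0147,  0.0177]), 'opening': 0.09196475017727325}
```

Run:
```python
import cv2
a=cv2.imread('pics/top0.png')[80:300,150:510]
cv2.imwrite('pics/top0c.png',cv2.resize(a,None,fx=2.2,fy=2.2,interpolation=cv2.INTER_CUBIC))
```

```text
(no output)
```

View pics/top0c.png

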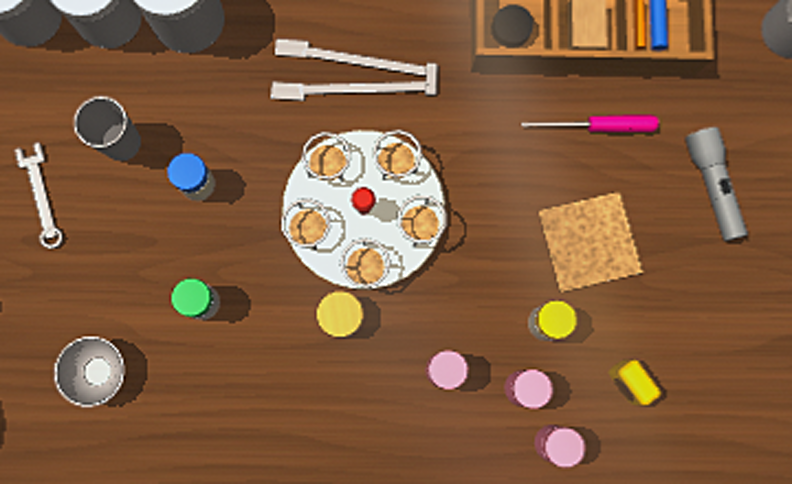

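View pics/scene0.png

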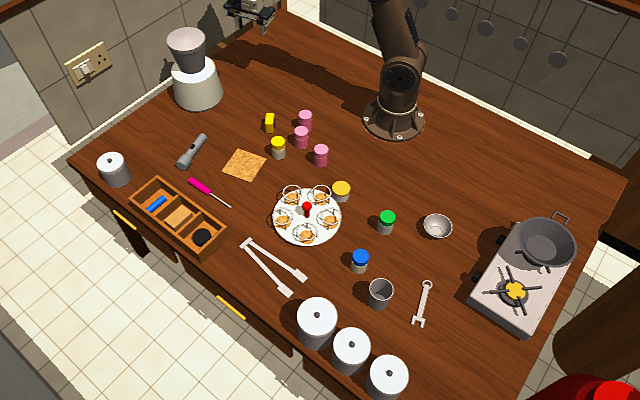

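Top crop: blue (187,172), green (191,297) and yellow (557,319) jars stand on the counter. Red is absent and there are three pink decoys. The tin is at (340,315), below the rack, and the mat is at (590,242). Next I'll fit these precisely.

```bash
cat >> h.py <<'E'
from scipy.optimize import least_squares
def top_circle(c,m,ztop,r,tol=.006):
    """centre of a round top of known radius, from mask outline projected to plane ztop"""
    P=maskpts(c,m); P=P[abs(P[:,2]-ztop)<tol]
    if len(P)<20: return None
    h=cv2.convexHull(P[:,:2].astype(np.float32))[:,0].astype(float)
    f=least_squares(lambda q:np.hypot(*(h-q[:2]).T)-q[2],[*P[:,:2].mean(0),r],loss='soft_l1',f_scale=.001)
    return np.r_[f.x,P[:,:2].mean(0),len(P)].round(4)
E
python3 - <<'E'
from h import *
np.set_printoptions(precision=4,suppress=True)
c=cam('top')
for t,z,r in [('washer_tin',.048,.032),('jar_blue',.08,.026),('jar_green',.08,.026),('jar_yellow',.08,.026)]:
    for d in arm.cut_out(t,'top')[:4]:
        if d['p']>.4: print(t,round(d['p'],2),np.round(d['extent']),top_circle(c,d['mask'],z,r))
d=arm.cut_out('rack','top')[0]
P=maskpts(c,d['mask']); D=P[abs(P[:,2]-.026)<.004]
print('deck',top_circle(c,d['mask'],.026,.117,.004))
k=P[P[:,2]>.085]; print('post',k.mean(0),len(k))
R=P[(P[:,2]>.055)&(P[:,2]<.072)]; print('ringpts',len(R))
d=arm.cut_out('mat','top')[0]; M=maskpts(c,d['mask']); M=M[abs(M[:,2]-.005)<.006]
print('mat',cv2.minAreaRect(M[:,:2].astype(np.float32)))
for i in range(5):
    for q in arm.spot_point('well%d'%i,'top')[:3]: print(i,round(q['p'],2),q['centre'],world(c,q['centre'],.026))
for q in arm.spot_point('deck_top','top')[:2]: print(q['p'],world(c,q['centre'],.026))
for q in arm.spot_point('mat','top')[:2]: print(q['p'],world(c,q['centre'],.0))
E
```

```text
washer_tin 0.89 [303. 223.  21.  22.] [  0.4368   0.0588   0.031    0.4365   0.0588 336.    ]
jar_blue 0.54 [237. 160.  23.  23.] [  0.6274   0.273    0.0253   0.627    0.2728 224.    ]
jar_green 0.73 [239. 216.  27.  20.] [  0.4542   0.2581   0.025    0.4536   0.258  230.    ]
jar_yellow 0.82 [392. 255.  21.  20.] [  0.3379  -0.2016   0.0253   0.3379  -0.2015 250.    ]
jar_yellow 0.78 [352. 249.  16.  22.] [  0.3618  -0.0886   0.025    0.3617  -0.0885 243.    ]
jar_yellow 0.72 [404. 280.  23.  18.] [  0.2632  -0.2429   0.0247   0.2631  -0.2426 241.    ]
jar_yellow 0.67 [402. 225.  19.  16.] [  0.4311  -0.2358   0.025    0.431   -0.2353 233.    ]
deck [   0.5915    0.029     0.1157    0.5902    0.0291 3215.    ]
post [0.5904 0.0286 0.0927] 96
ringpts 499
mat ((0.5517380237579346, -0.3031950294971466), (0.1255233883857727, 0.12508748471736908), 13.763140678405762)
0 0.96 [298.6, 155.0] [[0.6531 0.0814 0.026 ]]
0 0.96 [289.0, 182.1] [[0.5646 0.1097 0.026 ]]
0 0.76 [337.1, 183.0] [[ 0.5641 -0.0424  0.026 ]]
1 0.96 [298.6, 155.0] [[0.6531 0.0814 0.026 ]]
1 0.96 [289.0, 182.1] [[0.5646 0.1097 0.026 ]]
1 0.76 [337.1, 183.0] [[ 0.5641 -0.0424  0.026 ]]
2 0.96 [298.6, 155.0] [[0.6531 0.0814 0.026 ]]
2 0.96 [289.0, 182.1] [[0.5646 0.1097 0.026 ]]
2 0.76 [337.1, 183.0] [[ 0.5641 -0.0424  0.026 ]]
3 0.96 [298.6, 155.0] [[0.6531 0.0814 0.026 ]]
3 0.96 [289.0, 182.1] [[0.5646 0.1097 0.026 ]]
3 0.76 [337.1, 183.0] [[ 0.5641 -0.0424  0.026 ]]
4 0.96 [298.6, 155.0] [[0.6531 0.0814 0.026 ]]
4 0.96 [289.0, 182.1] [[0.5646 0.1097 0.026 ]]
4 0.76 [337.1, 183.0] [[ 0.5641 -0.0424  0.026 ]]
0.59 [[0.587  0.0381 0.026 ]]
0.94 [[ 0.5488 -0.3056  0.    ]]
```

{"op": "arm_command", "data": {
  "series": [
    {"jaw":1,"x":3.4,"y":-1.8},
    {"jaw":1,"x":6.8,"y":-3.5},
    {"jaw":1,"x":10.2,"y":-5.3},
    {"jaw":1,"x":13.7,"y":-7.1}
  ]
}}

```text
validation failed for argument at $.se...
```

{"op": "arm_command", "data": {
  "series": [
    {"jaw":1,"x":3.4,"y":-1.8},
    {"jaw":1,"x":6.8,"y":-3.5},
    {"jaw":1,"x":10.2,"y":-5.3},
    {"jaw":1,"x":13.7,"y":-7.1}
  ]
}}

```text
validation failed for argument at $.se...
```

{"op": "arm_command", "data": {
  "series": [
    {"jaw":1,"x":3.4,"y":-1.8,"rz":0.11},
    {"jaw":1,"x":6.8,"y":-3.5,"rz":0.22},
    {"jaw":1,"x":10.2,"y":-5.3,"rz":0.33},
    {"jaw":1,"x":13.7,"y":-7.1,"rz":0.44},
    {"jaw":1,"x":13.7,"y":-7.1,"rz":0.44}
  ]
}}

```text
validation failed for argument at $.se...
```

Run:
```python
from h import *
s=arm.sense(); print(s['time'],s['tool_pos'],s['eef_rot'],s['joint_pos'],tool([.4366,.0588,.13]))
```

```text
1.9 [ 0.15268055 -0.60608817  0.22674151] [[ 9.69722506e-01  2.44209459e-01  3.12234499e-05]
 [ 2.44209460e-01 -9.69722505e-01 -4.60343733e-05]
 [ 1.90360527e-05  5.22656297e-05 -9.99999998e-01]] [ 1.22139215  0.43450852  0.02500292  1.57318724 -0.01163139  1.13398856
 -0.07509911] [ 43.77 -57.54   9.67]
```

{"op": "arm_command", "data": {
  "series": [
    {"jaw":1.0,"x":3.4,"y":-1.8,"z":0.0,"rx":0.0,"ry":0.0,"rz":0.0},
    {"jaw":1.0,"x":6.8,"y":-3.5,"z":0.0,"rx":0.0,"ry":0.0,"rz":0.0},
    {"jaw":1.0,"x":10.2,"y":-5.3,"z":0.0,"rx":0.0,"ry":0.0,"rz":0.0},
    {"jaw":1.0,"x":13.7,"y":-7.1,"z":0.0,"rx":0.0,"ry":0.0,"rz":0.0}
  ]
}}

```text
time: 2.23
tool_pos: [0.2689, -0.5027, 0.2268]
eef_rot: [[0.97, 0.243, 0.0], [0.243, -0.97, -0.0], [0.0, 0.0, -1.0]]
contact_force: [0.3, -0.2, -0.2]
opening: 0.092
```

All keys are required in every row.

{"op": "arm_command", "data": {
  "series": [
    {"jaw":1,"x":3.4,"y":-1.8,"z":0,"rx":0,"ry":0,"rz":0},
    {"jaw":1,"x":6.8,"y":-3.5,"z":0,"rx":0,"ry":0,"rz":0},
    {"jaw":1,"x":10.2,"y":-5.3,"z":0,"rx":0,"ry":0,"rz":0},
    {"jaw":1,"x":13.7,"y":-7.1,"z":0,"rx":0,"ry":0,"rz":0}
  ]
}}

```text
time: 2.57
tool_pos: [0.3847, -0.4002, 0.227]
eef_rot: [[0.97, 0.244, 0.0], [0.244, -0.97, -0.001], [0.0, 0.001, -1.0]]
contact_force: [0.6, -0.3, 0.4]
opening: 0.0914
```

{"op": "arm_command", "data": {
  "series": [
    {"jaw":1,"x":3.4,"y":-1.8,"z":0,"rx":0,"ry":0,"rz":0.11},
    {"jaw":1,"x":6.8,"y":-3.5,"z":0,"rx":0,"ry":0,"rz":0.22},
    {"jaw":1,"x":10.2,"y":-5.3,"z":0,"rx":0,"ry":0,"rz":0.33},
    {"jaw":1,"x":13.7,"y":-7.1,"z":0,"rx":0,"ry":0,"rz":0.44},
    {"jaw":1,"x":13.7,"y":-7.1,"z":0,"rx":0,"ry":0,"rz":0.44}
  ]
}}

```text
time: 2.98
tool_pos: [0.506, -0.2907, 0.2267]
eef_rot: [[0.982, -0.19, 0.004], [-0.19, -0.982, 0.004], [0.003, -0.004, -1.0]]
contact_force: [0.2, 1.4, 0.1]
opening: 0.0917
```

Run:
```python
from h import *
s=arm.sense(); print(s['time'],s['tool_pos'],s['eef_rot'],s['joint_pos'],tool([.4366,.0588,.13]))
```

```text
2.9833 [ 0.50604775 -0.29071319  0.22673767] [[ 0.98173118 -0.19023678  0.00372259]
 [-0.19025071 -0.98172806  0.00383291]
 [ 0.00292541 -0.00447111 -0.99998573]] [ 0.4740271   0.36952563 -0.05590614  1.67423697  0.01704209  1.09658848
 -1.34807083] [-13.5  -32.95   9.78]
```

{"op": "arm_command", "data": {
  "series": [
    {"jaw":1,"x":-1.3,"y":-3.3,"z":0.6,"rx":0,"ry":0,"rz":0},
    {"jaw":1,"x":-2.7,"y":-6.6,"z":1.2,"rx":0,"ry":0,"rz":0},
    {"jaw":1,"x":-4.0,"y":-9.9,"z":1.8,"rx":0,"ry":0,"rz":0},
    {"jaw":1,"x":-5.4,"y":-13.2,"z":2.4,"rx":0,"ry":0,"rz":0},
    {"jaw":1,"x":-6.7,"y":-16.5,"z":3,"rx":0,"ry":0,"rz":0}
  ]
}}

```text
time: 3.4
tool_pos: [0.4644, -0.123, 0.1966]
eef_rot: [[0.981, -0.192, 0.0], [-0.192, -0.981, -0.0], [0.0, 0.0, -1.0]]
contact_force: [1.1, 0.5, 0.9]
opening: 0.0919
```

{"op": "arm_command", "data": {
  "series": [
    {"jaw":1,"x":-1.3,"y":-3.3,"z":0.6,"rx":0,"ry":0,"rz":0},
    {"jaw":1,"x":-2.7,"y":-6.6,"z":1.2,"rx":0,"ry":0,"rz":0},
    {"jaw":1,"x":-4.0,"y":-9.9,"z":1.8,"rx":0,"ry":0,"rz":0},
    {"jaw":1,"x":-5.4,"y":-13.2,"z":2.4,"rx":0,"ry":0,"rz":0},
    {"jaw":1,"x":-6.7,"y":-16.5,"z":3,"rx":0,"ry":0,"rz":0}
  ]
}}

```text
time: 3.82
tool_pos: [0.4305, 0.0518, 0.1667]
eef_rot: [[0.981, -0.192, 0.001], [-0.192, -0.981, -0.0], [0.001, -0.0, -1.0]]
contact_force: [0.4, -0.9, -0.4]
opening: 0.0918
```

{"op": "arm_command", "data": {
  "series": [
    {"jaw":1,"x":0,"y":0,"z":0,"rx":0,"ry":0,"rz":0},
    {"jaw":1,"x":0,"y":0,"z":0,"rx":0,"ry":0,"rz":0}
  ]
}}

```text
time: 3.98
tool_pos: [0.4306, 0.0521, 0.1667]
eef_rot: [[0.982, -0.187, -0.0], [-0.187, -0.982, 0.0], [-0.0, -0.0, -1.0]]
contact_force: [0.4, -1.0, 0.1]
opening: 0.0918
```

Run:
```python
from h import *
np.set_printoptions(precision=4,suppress=True)
s=arm.sense(); print(s['time'],s['tool_pos'],s['eef_rot'],s['joint_pos'])
c=cam('wrist'); save(c,'w1.png')
print(np.array(c['cam_to_world'])[:3])
for d in arm.cut_out('washer_tin','wrist')[:2]: print(d['p'],d['extent'],top_circle(c,d['mask'],.048,.032))
c=cam('top')
for d in arm.cut_out('washer_tin','top')[:2]: print(d['p'],d['extent'],top_circle(c,d['mask'],.048,.032))
```

```text
3.9833 [0.4306 0.0521 0.1667] [[ 0.9823 -0.1871 -0.0002]
 [-0.1871 -0.9823  0.0002]
 [-0.0002 -0.0002 -1.    ]] [-0.0267  0.2124 -0.2522  2.0774  0.0691  0.8596 -2.0776]
[[-0.1873 -0.9391 -0.2883  0.5073]
 [-0.9823  0.1792  0.0544  0.0374]
 [ 0.0006  0.2934 -0.956   0.3248]]
0.85 [316.4, 180.5, 76.4, 79.2] [   0.4358    0.0585    0.0317    0.437     0.0582 4070.    ]
0.4 [316.8, 173.2, 77.2, 65.9] None
```

View pics/w1.png

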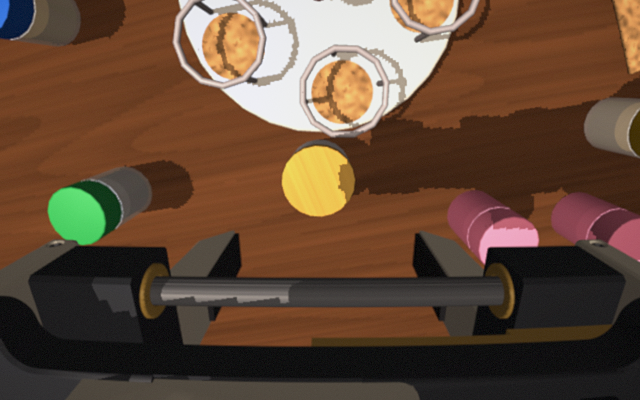

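The wrist view shows the tin at (318,180), clear of the ring above it, and free space for the fingers on both sides. I'll descend and grip.

{"op": "arm_command", "data": {
  "series": [
    {"jaw":1,"x":0.5,"y":-0.7,"z":3.5,"rx":0,"ry":0,"rz":0},
    {"jaw":1,"x":0.5,"y":-0.7,"z":7,"rx":0,"ry":0,"rz":0},
    {"jaw":1,"x":0.5,"y":-0.7,"z":10.5,"rx":0,"ry":0,"rz":0},
    {"jaw":1,"x":0.5,"y":-0.7,"z":14,"rx":0,"ry":0,"rz":0},
    {"jaw":1,"x":0.5,"y":-0.7,"z":15.3,"rx":0,"ry":0,"rz":0}
  ]
}}

```text
time: 4.6
tool_pos: [0.4357, 0.0545, 0.0103]
eef_rot: [[0.981, -0.194, -0.004], [-0.194, -0.981, -0.001], [-0.004, 0.002, -1.0]]
contact_force: [-0.1, 0.1, -0.1]
opening: 0.092
```

{"op": "arm_command", "data": {
  "series": [
    {"jaw":0.8,"x":0,"y":0,"z":0,"rx":0,"ry":0,"rz":0},
    {"jaw":0.5,"x":0,"y":0,"z":0,"rx":0,"ry":0,"rz":0},
    {"jaw":0.5,"x":0,"y":0,"z":0,"rx":0,"ry":0,"rz":0},
    {"jaw":0.5,"x":0,"y":0,"z":0,"rx":0,"ry":0,"rz":0},
    {"jaw":0.5,"x":0,"y":0,"z":0,"rx":0,"ry":0,"rz":0}
  ]
}}

```text
time: 5.02
tool_pos: [0.4386, 0.0564, 0.015]
eef_rot: [[0.981, -0.193, 0.003], [-0.193, -0.981, 0.001], [0.003, -0.001, -1.0]]
contact_force: [0.1, -1.7, 4.7]
opening: 0.0635
```

{"op": "arm_command", "data": {
  "series": [
    {"jaw":0.5,"x":0,"y":0,"z":-2,"rx":0,"ry":0,"rz":0},
    {"jaw":0.5,"x":0,"y":0,"z":-5,"rx":0,"ry":0,"rz":0},
    {"jaw":0.5,"x":0,"y":0,"z":-8,"rx":0,"ry":0,"rz":0},
    {"jaw":0.5,"x":0,"y":0,"z":-11,"rx":0,"ry":0,"rz":0},
    {"jaw":0.5,"x":0,"y":0,"z":-11,"rx":0,"ry":0,"rz":0}
  ]
}}

```text
time: 5.43
tool_pos: [0.4403, 0.057, 0.1292]
eef_rot: [[0.981, -0.192, 0.009], [-0.192, -0.981, 0.001], [0.008, -0.003, -1.0]]
contact_force: [0.2, 1.0, -2.5]
opening: 0.0634
```

Run:
```python
from h import *
np.set_printoptions(precision=4,suppress=True)
print(arm.sense()['tool_pos'],tool([.5517,-.3035,.13]))
c=cam('wrist'); save(c,'w2.png')
```

```text
[0.4403 0.057  0.1292] [17.86 33.24 -0.04]
```

{"op": "arm_command", "data": {
  "series": [
    {"jaw":0.5,"x":1.8,"y":3.3,"z":0,"rx":0,"ry":0,"rz":0},
    {"jaw":0.5,"x":3.6,"y":6.6,"z":0,"rx":0,"ry":0,"rz":0},
    {"jaw":0.5,"x":5.4,"y":9.9,"z":0,"rx":0,"ry":0,"rz":0},
    {"jaw":0.5,"x":7.2,"y":13.3,"z":0,"rx":0,"ry":0,"rz":0},
    {"jaw":0.5,"x":9,"y":16.6,"z":0,"rx":0,"ry":0,"rz":0}
  ]
}}

```text
time: 5.9
tool_pos: [0.4932, -0.1258, 0.1229]
eef_rot: [[0.981, -0.192, -0.001], [-0.192, -0.981, -0.0], [-0.001, 0.0, -1.0]]
contact_force: [1.3, 0.6, -1.7]
opening: 0.0631
```

{"op": "arm_command", "data": {
  "series": [
    {"jaw":0.5,"x":1.8,"y":3.3,"z":0,"rx":0,"ry":0,"rz":0},
    {"jaw":0.5,"x":3.6,"y":6.6,"z":0,"rx":0,"ry":0,"rz":0},
    {"jaw":0.5,"x":5.4,"y":9.9,"z":0,"rx":0,"ry":0,"rz":0},
    {"jaw":0.5,"x":7.2,"y":13.3,"z":0,"rx":0,"ry":0,"rz":0},
    {"jaw":0.5,"x":9,"y":16.6,"z":0,"rx":0,"ry":0,"rz":0}
  ]
}}

```text
time: 6.32
tool_pos: [0.5495, -0.306, 0.1225]
eef_rot: [[0.981, -0.192, -0.002], [-0.192, -0.981, 0.0], [-0.002, 0.0, -1.0]]
contact_force: [0.9, 0.4, -2.4]
opening: 0.0632
```

{"op": "arm_command", "data": {
  "series": [
    {"jaw":0.5,"x":0,"y":0,"z":3,"rx":0,"ry":0,"rz":0},
    {"jaw":0.5,"x":0,"y":0,"z":6,"rx":0,"ry":0,"rz":0},
    {"jaw":0.5,"x":0,"y":0,"z":8.5,"rx":0,"ry":0,"rz":0},
    {"jaw":0.5,"x":0,"y":0,"z":10,"rx":0,"ry":0,"rz":0},
    {"jaw":0.5,"x":0,"y":0,"z":10,"rx":0,"ry":0,"rz":0}
  ]
}}

```text
time: 6.73
tool_pos: [0.5478, -0.3032, 0.0197]
eef_rot: [[0.981, -0.192, -0.005], [-0.192, -0.981, 0.002], [-0.005, -0.001, -1.0]]
contact_force: [-0.6, -0.3, -2.7]
opening: 0.0633
```

Run:
```python
from h import *
np.set_printoptions(precision=4,suppress=True)
s=arm.sense();print(s['tool_pos'],s['contact_force'],tool([.5517,-.3032,.0205]),s['joint_pos'])
```

```text
[ 0.5478 -0.3032  0.0197] [-0.5781 -0.3011 -2.6731] [ 0.38 -0.08 -0.08] [ 0.4976  0.6681 -0.1155  1.7491  0.1067  0.736  -1.4369]
```

{"op": "arm_command", "data": {
  "series": [
    {"jaw":0.5,"x":0.2,"y":0,"z":0.2,"rx":0,"ry":0,"rz":0},
    {"jaw":0.5,"x":0.2,"y":0,"z":0.2,"rx":0,"ry":0,"rz":0}
  ]
}}

```text
time: 6.9
tool_pos: [0.5523, -0.3043, 0.0214]
eef_rot: [[0.981, -0.192, -0.0], [-0.192, -0.981, 0.0], [-0.0, -0.0, -1.0]]
contact_force: [0.7, 0.5, -2.7]
opening: 0.0632
```

{"op": "arm_command", "data": {
  "series": [
    {"jaw":0.75,"x":0,"y":0,"z":0,"rx":0,"ry":0,"rz":0},
    {"jaw":0.9,"x":0,"y":0,"z":0,"rx":0,"ry":0,"rz":0},
    {"jaw":0.95,"x":0,"y":0,"z":0,"rx":0,"ry":0,"rz":0},
    {"jaw":0.95,"x":0,"y":0,"z":0,"rx":0,"ry":0,"rz":0}
  ]
}}

```text
time: 7.23
tool_pos: [0.5526, -0.3047, 0.0225]
eef_rot: [[0.981, -0.192, 0.001], [-0.192, -0.981, -0.001], [0.001, 0.0, -1.0]]
contact_force: [-0.2, -0.0, 0.0]
opening: 0.0838
```

{"op": "arm_command", "data": {
  "series": [
    {"jaw":0.95,"x":0,"y":0,"z":-3,"rx":0,"ry":0,"rz":0},
    {"jaw":0.95,"x":0,"y":0,"z":-6,"rx":0,"ry":0,"rz":0},
    {"jaw":0.95,"x":0,"y":0,"z":-9,"rx":0,"ry":0,"rz":0},
    {"jaw":0.5,"x":0,"y":0,"z":-12,"rx":0,"ry":0,"rz":0.0},
    {"jaw":0.0,"x":0,"y":0,"z":-12,"rx":0,"ry":0,"rz":0}
  ]
}}

```text
time: 7.65
tool_pos: [0.5555, -0.3059, 0.1486]
eef_rot: [[0.981, -0.192, 0.009], [-0.192, -0.981, -0.004], [0.01, 0.002, -1.0]]
contact_force: [1.2, -0.8, 0.5]
opening: 0.0783
```

```bash
cat >> h.py <<'E'
AX=np.array([.5908,.0288])
def wells(c,camname):
    """merged spot_point well centres on floor plane; fits deck phase (mod 72deg) about AX"""
    W=[]
    for q in arm.spot_point('well0',camname):
        if q['p']>.5:
            p=world(c,q['centre'],.026)[0,:2]
            if .06<np.hypot(*(p-AX))<.11: W.append(p)
    W=np.array(W)
    if not len(W): return None
    a=np.arctan2(*(W-AX).T[::-1]); ph=np.angle(np.exp(5j*a).mean())/5
    return W.round(4),np.degrees(a).round(1),np.degrees(ph).round(2)
E
python3 - <<'E'
from h import *
np.set_printoptions(precision=4,suppress=True)
s=arm.sense();print(s['tool_pos'])
c=cam('top')
for d in arm.cut_out('washer_tin','top')[:1]: print(d['p'],d['extent'],top_circle(c,d['mask'],.053,.032))
print(wells(c,'top'))
c=cam('wrist');
for d in arm.cut_out('washer_tin','wrist')[:1]: print(d['p'],d['extent'],top_circle(c,d['mask'],.053,.032))
E
```

```text
[ 0.5555 -0.3059  0.1486]
0.7 [315.7, 177.1, 71.2, 73.1] None
(array([[ 0.5701, -0.0512],
       [ 0.5682,  0.1013],
       [ 0.6788, -0.0283],
       [ 0.6491,  0.0858],
       [ 0.5104,  0.0232]]), array([-104.5,  107.3,  -33. ,   44.4, -176. ]), np.float64(-32.37))
0.95 [326.4, 196.0, 80.1, 86.6] [   0.5495   -0.3041    0.0315    0.5508   -0.3043 4846.    ]
```

Tin is centred on the mat. I'll go to the gap at about 148° for the empty flick.

{"op": "arm_command", "data": {
  "series": [
    {"jaw":0,"x":-1.3,"y":-3.8,"z":0,"rx":0,"ry":0,"rz":-0.12},
    {"jaw":0,"x":-2.7,"y":-7.5,"z":0,"rx":0,"ry":0,"rz":-0.24},
    {"jaw":0,"x":-4,"y":-11.3,"z":0,"rx":0,"ry":0,"rz":-0.36},
    {"jaw":0,"x":-5.3,"y":-15,"z":0,"rx":0,"ry":0,"rz":-0.48},
    {"jaw":0,"x":-6.7,"y":-18.8,"z":0,"rx":0,"ry":0,"rz":-0.6}
  ]
}}

```text
time: 8.32
tool_pos: [0.5213, -0.1055, 0.1406]
eef_rot: [[0.916, 0.401, -0.002], [0.401, -0.916, 0.0], [-0.002, -0.001, -1.0]]
contact_force: [1.4, 0.9, 0.1]
opening: 0.0251
```

{"op": "arm_command", "data": {
  "series": [
    {"jaw":0,"x":1,"y":-3.9,"z":0,"rx":0,"ry":0,"rz":-0.12},
    {"jaw":0,"x":2,"y":-7.7,"z":0,"rx":0,"ry":0,"rz":-0.24},
    {"jaw":0,"x":3,"y":-11.6,"z":0,"rx":0,"ry":0,"rz":-0.36},
    {"jaw":0,"x":4,"y":-15.5,"z":0,"rx":0,"ry":0,"rz":-0.48},
    {"jaw":0,"x":5.1,"y":-19.3,"z":0,"rx":0,"ry":0,"rz":-0.6}
  ]
}}

```text
time: 8.73
tool_pos: [0.4915, 0.092, 0.1408]
eef_rot: [[0.53, 0.848, -0.002], [0.848, -0.53, -0.0], [-0.001, -0.001, -1.0]]
contact_force: [0.6, 0.4, 0.1]
opening: 0.0004
```

{"op": "arm_command", "data": {
  "series": [
    {"jaw":0,"x":0,"y":0,"z":0,"rx":0,"ry":0,"rz":0},
    {"jaw":0,"x":0,"y":0,"z":0,"rx":0,"ry":0,"rz":0}
  ]
}}

```text
time: 8.9
tool_pos: [0.4919, 0.0929, 0.1409]
eef_rot: [[0.53, 0.848, -0.002], [0.848, -0.53, 0.001], [-0.0, -0.002, -1.0]]
contact_force: [0.5, -0.4, -0.1]
opening: 0.0005
```

Run:
```python
from h import *
np.set_printoptions(precision=4,suppress=True)
s=arm.sense();print(s['tool_pos'],s['eef_rot'],s['joint_pos'])
c=cam('wrist'); save(c,'w3.png'); print(wells(c,'wrist'))
c=cam('top'); print(wells(c,'top'))
g=np.radians(147.6)
print(tool([*(AX+.115*np.array([np.cos(g),np.sin(g)])),.05]))
```

```text
[0.4919 0.0929 0.1409] [[ 0.5304  0.8478 -0.0018]
 [ 0.8478 -0.5304  0.0009]
 [-0.0002 -0.002  -1.    ]] [ 0.1156  0.3865 -0.5254  1.9434  0.2467  0.8762 -1.0963]
(array([[ 0.559 ,  0.1072],
       [ 0.5664, -0.0569],
       [ 0.5064,  0.024 ],
       [ 0.6553,  0.0801],
       [ 0.6584, -0.0146]]), array([ 112.1, -105.9, -176.7,   38.5,  -32.7]), np.float64(-32.95))
(array([[ 0.6551,  0.0812],
       [ 0.5039,  0.0328],
       [ 0.6686, -0.0153],
       [ 0.5656, -0.0544]]), array([  39.2,  177.4,  -29.5, -106.8]), np.float64(-33.95))
[ 0.2  -0.03  9.11]
```

View pics/w3.png

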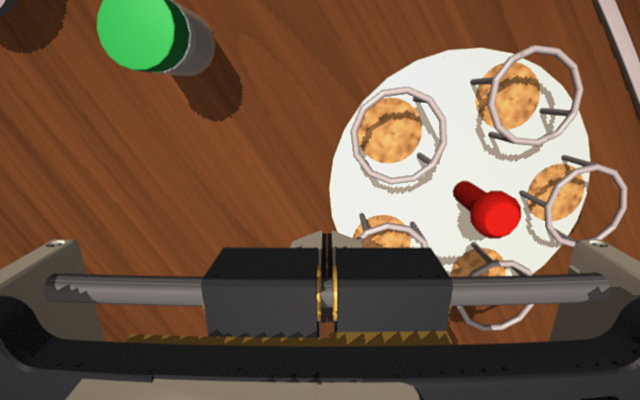

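The wrist view shows the gap over which the fingers stand, between the ring at (398,130) and the one at (390,235). I'll let the fingertips down there and flick anticlockwise.

{"op": "arm_command", "data": {
  "series": [
    {"jaw":0,"x":0.2,"y":0,"z":3,"rx":0,"ry":0,"rz":0},
    {"jaw":0,"x":0.2,"y":0,"z":6,"rx":0,"ry":0,"rz":0},
    {"jaw":0,"x":0.2,"y":0,"z":9,"rx":0,"ry":0,"rz":0},
    {"jaw":0,"x":0.2,"y":1.2,"z":9,"rx":0,"ry":0,"rz":0},
    {"jaw":0,"x":0.2,"y":1.2,"z":9,"rx":0,"ry":0,"rz":0}
  ]
}}

```text
time: 9.52
tool_pos: [0.5053, 0.0829, 0.051]
eef_rot: [[0.537, 0.843, -0.002], [0.843, -0.537, -0.002], [-0.002, -0.001, -1.0]]
contact_force: [0.6, -0.8, 0.4]
opening: 0.0004
```

{"op": "arm_command", "data": {
  "series": [
    {"jaw":0,"x":-2.5,"y":0,"z":0,"rx":0,"ry":0,"rz":0},
    {"jaw":0,"x":-5,"y":0,"z":0,"rx":0,"ry":0,"rz":0},
    {"jaw":0,"x":-7.5,"y":-1,"z":0,"rx":0,"ry":0,"rz":0},
    {"jaw":0,"x":-10,"y":-3.5,"z":0,"rx":0,"ry":0,"rz":0},
    {"jaw":0,"x":-11,"y":-5.5,"z":-2,"rx":0,"ry":0,"rz":0}
  ]
}}

```text
time: 9.93
tool_pos: [0.3959, 0.0185, 0.0712]
eef_rot: [[0.539, 0.842, -0.004], [0.842, -0.539, -0.002], [-0.004, -0.002, -1.0]]
contact_force: [-0.8, -0.7, 0.5]
opening: 0.0004
```

{"op": "arm_command", "data": {
  "series": [
    {"jaw":0,"x":0,"y":0,"z":-4,"rx":0,"ry":0,"rz":0},
    {"jaw":0,"x":0,"y":0,"z":-7,"rx":0,"ry":0,"rz":0},
    {"jaw":0,"x":0,"y":0,"z":-10,"rx":0,"ry":0,"rz":0}
  ]
}}

```text
time: 10.18
tool_pos: [0.3995, 0.0219, 0.1755]
eef_rot: [[0.535, 0.845, 0.003], [0.845, -0.535, 0.0], [0.002, 0.003, -1.0]]
contact_force: [1.0, 0.0, -1.4]
opening: -0.0001
```

Run:
```python
from h import *
np.set_printoptions(precision=4,suppress=True)
s=arm.sense();print(s['tool_pos'])
for i in range(5):
    c=cam('top'); w=wells(c,'top'); print(arm.sense()['time'],w and w[1:]); 
    if i in(0,4): save(c,f'f{i}.png')
```

```text
[0.3995 0.0219 0.1755]
10.2833 (array([-119.8,   21.9,  164.6,   80.8]), np.float64(19.19))
10.3833 (array([ -35.9,  105.2, -104.8, -178.5,   36.1]), np.float64(-35.58))
10.4833 (array([  52.4,  -83.3,  127.8, -161.9,  -14.4]), np.float64(-15.9))
10.5833 (array([ 150.5,   75.1, -149.5,    3. ,  -69.4]), np.float64(2.02))
10.6833 (array([ 169.1, -127. ,   86.1,  -51.5,   17.9]), np.float64(18.9))
```

Spin measured at about 3 rad/s, running free with the arm clear. I'll hover over the green jar while it runs down.

{"op": "arm_command", "data": {
  "series": [
    {"jaw":0.75,"x":3.8,"y":-1.3,"z":0,"rx":0,"ry":0,"rz":0},
    {"jaw":0.75,"x":7.6,"y":-2.7,"z":0,"rx":0,"ry":0,"rz":0},
    {"jaw":0.75,"x":11.4,"y":-4,"z":0,"rx":0,"ry":0,"rz":0},
    {"jaw":0.75,"x":15.2,"y":-5.4,"z":0,"rx":0,"ry":0,"rz":0},
    {"jaw":0.75,"x":19,"y":-6.7,"z":0,"rx":0,"ry":0,"rz":0}
  ]
}}

```text
time: 11.1
tool_pos: [0.4436, 0.2204, 0.171]
eef_rot: [[0.535, 0.845, -0.001], [0.845, -0.535, -0.0], [-0.001, -0.001, -1.0]]
contact_force: [1.0, -0.8, 1.4]
opening: 0.0292
```

{"op": "arm_command", "data": {
  "series": [
    {"jaw":0.75,"x":3.8,"y":-1.3,"z":0,"rx":0,"ry":0,"rz":0},
    {"jaw":0.75,"x":3.8,"y":-1.3,"z":0,"rx":0,"ry":0,"rz":0},
    {"jaw":0.75,"x":3.8,"y":-1.3,"z":0,"rx":0,"ry":0,"rz":0},
    {"jaw":0.75,"x":3.8,"y":-1.3,"z":0,"rx":0,"ry":0,"rz":0},
    {"jaw":0.75,"x":3.8,"y":-1.3,"z":0,"rx":0,"ry":0,"rz":0}
  ]
}}

```text
time: 11.52
tool_pos: [0.453, 0.256, 0.1711]
eef_rot: [[0.536, 0.844, -0.001], [0.844, -0.536, -0.002], [-0.002, -0.0, -1.0]]
contact_force: [0.6, -0.5, -0.5]
opening: 0.0621
```

{"op": "arm_command", "data": {
  "series": [
    {"jaw":0.75,"x":0,"y":0,"z":0,"rx":0,"ry":0,"rz":0},
    {"jaw":0.75,"x":0,"y":0,"z":0,"rx":0,"ry":0,"rz":0},
    {"jaw":0.75,"x":0,"y":0,"z":0,"rx":0,"ry":0,"rz":0},
    {"jaw":0.75,"x":0,"y":0,"z":0,"rx":0,"ry":0,"rz":0},
    {"jaw":0.75,"x":0,"y":0,"z":0,"rx":0,"ry":0,"rz":0}
  ]
}}

```text
time: 11.93
tool_pos: [0.4533, 0.2572, 0.1718]
eef_rot: [[0.535, 0.845, 0.0], [0.845, -0.535, -0.0], [0.0, 0.0, -1.0]]
contact_force: [0.1, -0.4, -0.8]
opening: 0.0688
```

{"op": "arm_command", "data": {
  "series": [
    {"jaw":0.75,"x":0,"y":0,"z":0,"rx":0,"ry":0,"rz":0},
    {"jaw":0.75,"x":0,"y":0,"z":0,"rx":0,"ry":0,"rz":0},
    {"jaw":0.75,"x":0,"y":0,"z":0,"rx":0,"ry":0,"rz":0},
    {"jaw":0.75,"x":0,"y":0,"z":0,"rx":0,"ry":0,"rz":0},
    {"jaw":0.75,"x":0,"y":0,"z":0,"rx":0,"ry":0,"rz":0}
  ]
}}

```text
time: 12.35
tool_pos: [0.4532, 0.2576, 0.1717]
eef_rot: [[0.535, 0.845, 0.0], [0.845, -0.535, -0.0], [-0.0, 0.0, -1.0]]
contact_force: [0.4, -0.2, 0.1]
opening: 0.0687
```

```bash
cat > state.py <<'E'
from h import *
np.set_printoptions(precision=4,suppress=True)
def jars(names=('jar_blue','jar_green','jar_yellow'),cams=('top','scene','wrist'),z=.08):
    """cap centres by HSV colour class, fitted on the top plane"""
    for n in cams:
        c=cam(n); hsv=cv2.cvtColor(c['image'],cv2.COLOR_BGR2HSV)
        for t in names:
            lo,hi={'jar_blue':(100,125),'jar_green':(50,80),'jar_yellow':(27,33)}[t]
            m=cv2.inRange(hsv,(lo,120,60),(hi,255,255)); k,l,st,_=cv2.connectedComponentsWithStats(m)
            for i in range(1,k):
                if st[i,4]>60:
                    q=top_circle(c,l==i,z,.026)
                    if q is not None and .02<q[2]<.032: print(n,t,q)
if __name__=='__main__':
    s=arm.sense();print(s['time'],s['tool_pos'])
    for n in('top','top'):
        c=cam(n); print(arm.sense()['time'],wells(c,n))
    jars()
E
python3 state.py
```

```text
12.35 [0.4532 0.2576 0.1717]
12.4 (array([[ 0.5056,  0.0281],
       [ 0.6508, -0.0135],
       [ 0.6699,  0.0607],
       [ 0.5728,  0.1191],
       [ 0.5639, -0.0484]]), array([-179.5,  -35.2,   22. ,  101.3, -109.2]), np.float64(32.07))
12.5 (array([[ 0.6619, -0.0086],
       [ 0.5005,  0.0076],
       [ 0.6658,  0.0862],
       [ 0.5812, -0.0572]]), array([ -27.7, -166.8,   37.4,  -96.4]), np.float64(-27.3))
top jar_blue [  0.6278   0.273    0.025    0.6276   0.2724 216.    ]
top jar_yellow [  0.4309  -0.2365   0.0245   0.431   -0.2364 221.    ]
scene jar_blue [  0.6319   0.2753   0.0252   0.6322   0.2756 189.    ]
scene jar_green [  0.4568   0.2605   0.0251   0.4567   0.261  163.    ]
scene jar_yellow [ 0.4336 -0.2336  0.0249  0.4342 -0.2342 93.    ]
wrist jar_blue [   0.6267    0.2736    0.0257    0.6256    0.2745 4066.    ]
wrist jar_green [   0.4529    0.2593    0.0256    0.4535    0.2602 3176.    ]
```

{"op": "arm_command", "data": {
  "series": [
    {"jaw":0.75,"x":0.1,"y":0,"z":3,"rx":0,"ry":0,"rz":0},
    {"jaw":0.75,"x":0.1,"y":0,"z":6,"rx":0,"ry":0,"rz":0},
    {"jaw":0.75,"x":0.1,"y":0,"z":9,"rx":0,"ry":0,"rz":0},
    {"jaw":0.75,"x":0.1,"y":0,"z":11,"rx":0,"ry":0,"rz":0},
    {"jaw":0.75,"x":0.1,"y":0,"z":12,"rx":0,"ry":0,"rz":0}
  ]
}}

```text
time: 13.12
tool_pos: [0.4525, 0.2574, 0.0492]
eef_rot: [[0.535, 0.845, -0.003], [0.845, -0.535, -0.002], [-0.003, -0.002, -1.0]]
contact_force: [-0.6, -0.2, 0.5]
opening: 0.0685
```

{"op": "arm_command", "data": {
  "series": [
    {"jaw":0.75,"x":0,"y":0,"z":0,"rx":0,"ry":0,"rz":0},
    {"jaw":0.45,"x":0,"y":0,"z":0,"rx":0,"ry":0,"rz":0},
    {"jaw":0.4,"x":0,"y":0,"z":0,"rx":0,"ry":0,"rz":0},
    {"jaw":0.4,"x":0,"y":0,"z":0,"rx":0,"ry":0,"rz":0},
    {"jaw":0.4,"x":0,"y":0,"z":0,"rx":0,"ry":0,"rz":0}
  ]
}}

```text
time: 13.53
tool_pos: [0.4547, 0.259, 0.0531]
eef_rot: [[0.535, 0.845, 0.002], [0.845, -0.535, 0.001], [0.002, 0.001, -1.0]]
contact_force: [-0.3, 0.3, 5.0]
opening: 0.0515
```

{"op": "arm_command", "data": {
  "series": [
    {"jaw":0.4,"x":0,"y":0,"z":0,"rx":0,"ry":0,"rz":0},
    {"jaw":0.4,"x":0,"y":0,"z":0,"rx":0,"ry":0,"rz":0},
    {"jaw":0.4,"x":0,"y":0,"z":0,"rx":0,"ry":0,"rz":0},
    {"jaw":0.4,"x":0,"y":0,"z":0,"rx":0,"ry":0,"rz":0},
    {"jaw":0.4,"x":0,"y":0,"z":0,"rx":0,"ry":0,"rz":0}
  ]
}}

```text
time: 13.95
tool_pos: [0.4546, 0.2591, 0.053]
eef_rot: [[0.535, 0.845, 0.002], [0.845, -0.535, 0.001], [0.002, 0.001, -1.0]]
contact_force: [0.1, 0.3, 7.7]
opening: 0.0516
```

{"op": "arm_command", "data": {
  "series": [
    {"jaw":0.4,"x":0,"y":0,"z":-3,"rx":0,"ry":0,"rz":0},
    {"jaw":0.4,"x":0,"y":0,"z":-6,"rx":0,"ry":0,"rz":0},
    {"jaw":0.4,"x":0,"y":0,"z":-9,"rx":0,"ry":0,"rz":0},
    {"jaw":0.4,"x":0,"y":0,"z":-10,"rx":0,"ry":0,"rz":0},
    {"jaw":0.4,"x":0,"y":0,"z":-10,"rx":0,"ry":0,"rz":0}
  ]
}}

```text
time: 14.37
tool_pos: [0.4552, 0.2594, 0.1545]
eef_rot: [[0.535, 0.845, 0.005], [0.845, -0.535, 0.002], [0.005, 0.003, -1.0]]
contact_force: [0.3, -0.4, -1.6]
opening: 0.0516
```

{"op": "arm_command", "data": {
  "series": [
    {"jaw":0.4,"x":0,"y":0,"z":0,"rx":0,"ry":0,"rz":0},
    {"jaw":0.4,"x":0,"y":0,"z":0,"rx":0,"ry":0,"rz":0},
    {"jaw":0.4,"x":0,"y":0,"z":0,"rx":0,"ry":0,"rz":0},
    {"jaw":0.4,"x":0,"y":0,"z":0,"rx":0,"ry":0,"rz":0},
    {"jaw":0.4,"x":0,"y":0,"z":0,"rx":0,"ry":0,"rz":0}
  ]
}}

```text
time: 14.78
tool_pos: [0.4533, 0.2581, 0.1507]
eef_rot: [[0.534, 0.845, -0.002], [0.845, -0.534, -0.001], [-0.001, -0.001, -1.0]]
contact_force: [0.9, 0.7, -2.3]
opening: 0.0516
```

Run:
```python
from state import *
s=arm.sense();print(s['time'],s['tool_pos'])
for n in('top','top','wrist','top'):
    c=cam(n); print(n,arm.sense()['time'],wells(c,n))
    if n=='wrist': save(c,'w4.png')
```

```text
14.7833 [0.4533 0.2581 0.1507]
top 14.8333 (array([[ 0.5237, -0.0112],
       [ 0.607 ,  0.1188],
       [ 0.6269, -0.0556],
       [ 0.5251,  0.0618],
       [ 0.676 ,  0.032 ]]), array([-149.2,   79.8,  -66.8,  153.4,    2.1]), np.float64(3.99))
top 14.9333 (array([[ 0.6062,  0.1095],
       [ 0.5228, -0.0207],
       [ 0.6338, -0.0527]]), array([  79.2, -143.9,  -62.2]), np.float64(5.73))
wrist 15.0333 (array([[0.6103, 0.1076]]), array([76.1]), np.float64(4.08))
top 15.1333 (array([[ 0.6237, -0.0576],
       [ 0.6769,  0.0368],
       [ 0.5316,  0.0726],
       [ 0.5292, -0.0206],
       [ 0.6074,  0.1143]]), array([ -69.1,    5.3,  143.5, -141.3,   79. ]), np.float64(3.49))
```

View pics/w4.png

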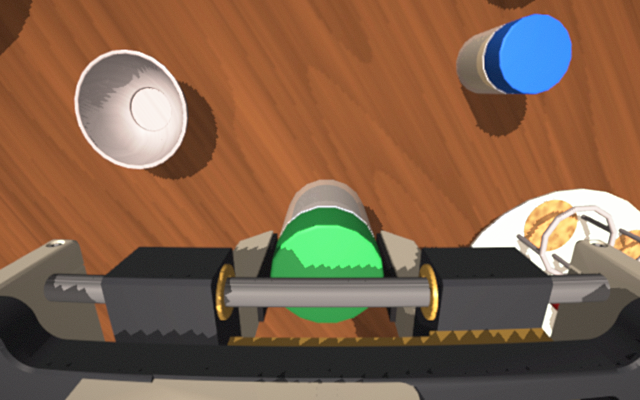

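The jar is held (green, between the pads at (327,265)). Next I'll fit the ring positions from depth.

```bash
cat >> h.py <<'E'
def ringfit(cams=('top',),free=True,ph0=None,show=True):
    """fit axis + phase of the five rings (wire centre radius 32.5 mm at z .064, 85 mm from axis)"""
    A=[]
    for n in cams:
        c=cam(n); P=world(c,np.c_[np.tile(np.arange(640),400),np.repeat(np.arange(400),640)])
        P=P[(c['range_z'].ravel()>0)]; r=np.hypot(*(P[:,:2]-AX).T)
        A.append(P[(P[:,2]>.058)&(P[:,2]<.070)&(r>.045)&(r<.125)][:,:2])
    P=np.vstack(A)
    def res(q):
        a=q[0]+np.arange(5)*2*np.pi/5; C=q[1:3]+.085*np.c_[np.cos(a),np.sin(a)]
        return abs(np.hypot(*(P[:,None]-C).transpose(2,0,1))-.0325).min(1)
    best=min((least_squares(res,[p,*AX],loss='soft_l1',f_scale=.002) for p in np.radians(np.arange(0,72,12))),key=lambda f:f.cost)
    q=best.x; a=q[0]+np.arange(5)*2*np.pi/5
    if show: print([len(x) for x in A],'phase',np.degrees(q[0]).round(2)%72,'axis',q[1:3].round(4),'medres',np.median(res(q)).round(4))
    W=q[1:3]+.085*np.c_[np.cos(a),np.sin(a)]
    return W.round(4)
E
python3 - <<'E'
from state import *
print(ringfit(('top',))); print(ringfit(('scene',))); print(ringfit(('top','scene')))
E
```

```text
[508] phase 3.18 axis [0.5909 0.0288] medres 0.0012
[[ 0.6758  0.0335]
 [ 0.6127  0.111 ]
 [ 0.5195  0.0749]
 [ 0.5251 -0.0249]
 [ 0.6217 -0.0504]]
[397] phase 3.18 axis [0.5937 0.0299] medres 0.0014
[[ 0.6785  0.0346]
 [ 0.6154  0.1121]
 [ 0.5222  0.076 ]
 [ 0.5278 -0.0238]
 [ 0.6244 -0.0493]]
[506, 393] phase 3.180000000000007 axis [0.5921 0.0292] medres 0.0015
[[ 0.6138  0.1114]
 [ 0.5207  0.0753]
 [ 0.5262 -0.0245]
 [ 0.6228 -0.05  ]
 [ 0.677   0.0339]]
```

{"op": "arm_command", "data": {
  "series": [
    {"jaw":0.4,"x":-2.4,"y":3.1,"z":0,"rx":0,"ry":0,"rz":0},
    {"jaw":0.4,"x":-4.8,"y":6.2,"z":0,"rx":0,"ry":0,"rz":0},
    {"jaw":0.4,"x":-7.2,"y":9.3,"z":0,"rx":0,"ry":0,"rz":0},
    {"jaw":0.4,"x":-9.6,"y":12.4,"z":0,"rx":0,"ry":0,"rz":0},
    {"jaw":0.4,"x":-11.9,"y":15.4,"z":0,"rx":0,"ry":0,"rz":0}
  ]
}}

```text
time: 15.8
tool_pos: [0.5207, 0.0734, 0.1519]
eef_rot: [[0.535, 0.845, 0.0], [0.845, -0.535, -0.0], [-0.0, 0.001, -1.0]]
contact_force: [1.5, 0.1, -0.8]
opening: 0.0514
```

{"op": "arm_command", "data": {
  "series": [
    {"jaw":0.4,"x":0,"y":0,"z":0,"rx":0,"ry":0,"rz":0},
    {"jaw":0.4,"x":0,"y":0,"z":0,"rx":0,"ry":0,"rz":0},
    {"jaw":0.4,"x":0,"y":0,"z":0,"rx":0,"ry":0,"rz":0}
  ]
}}

```text
time: 16.05
tool_pos: [0.5202, 0.0758, 0.1517]
eef_rot: [[0.535, 0.845, -0.0], [0.845, -0.535, 0.001], [0.0, -0.0, -1.0]]
contact_force: [-0.6, 1.2, -1.3]
opening: 0.0519
```

Run:
```python
from state import *
s=arm.sense();print(s['time'],s['tool_pos'])
print(ringfit(('wrist',))); print(ringfit(('top',)))
jars(('jar_green',),('wrist','top'),s['tool_pos'][2]-.053+.08)
for p in [(.5195,.0749),]: print(tool([*p,.0]))
c=cam('wrist'); save(c,'w5.png')
```

```text
16.05 [0.5202 0.0758 0.1517]
[5726] phase 3.269999999999996 axis [0.5897 0.0288] medres 0.0013
[[ 0.6113  0.111 ]
 [ 0.5182  0.0748]
 [ 0.5239 -0.025 ]
 [ 0.6206 -0.0504]
 [ 0.6746  0.0337]]
[156] phase 3.75 axis [0.5903 0.0286] medres 0.0013
[[ 0.6751  0.0341]
 [ 0.6112  0.111 ]
 [ 0.5184  0.0739]
 [ 0.5249 -0.0258]
 [ 0.6218 -0.0504]]
wrist jar_green [   0.5193    0.0778    0.0251    0.5249    0.0871 5272.    ]
wrist jar_green [  0.5168   0.075    0.0231   0.5079   0.0603 815.    ]
[-0.21  0.08 15.18]
```

View pics/w5.png

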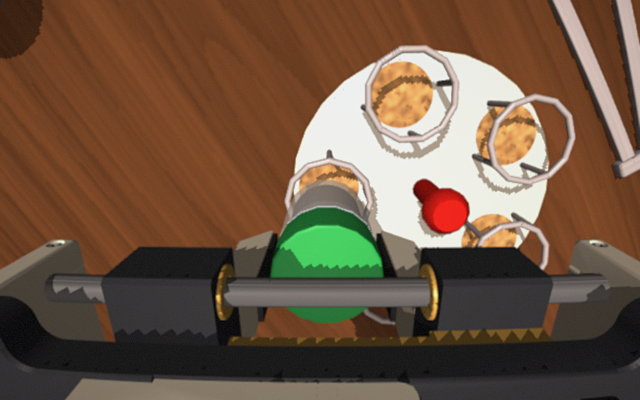

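Jar and ring line up laterally (jar at column 327, ring at 329). I'll shift 2 mm back and lower.

{"op": "arm_command", "data": {
  "series": [
    {"jaw":0.4,"x":-0.2,"y":0,"z":1,"rx":0,"ry":0,"rz":0},
    {"jaw":0.4,"x":-0.2,"y":0,"z":2,"rx":0,"ry":0,"rz":0},
    {"jaw":0.4,"x":-0.2,"y":0,"z":3,"rx":0,"ry":0,"rz":0},
    {"jaw":0.4,"x":-0.2,"y":0,"z":4,"rx":0,"ry":0,"rz":0},
    {"jaw":0.4,"x":-0.2,"y":0,"z":4.3,"rx":0,"ry":0,"rz":0}
  ]
}}

```text
time: 16.72
tool_pos: [0.518, 0.0735, 0.1064]
eef_rot: [[0.534, 0.845, -0.003], [0.845, -0.534, -0.0], [-0.002, -0.002, -1.0]]
contact_force: [-0.6, -0.9, -0.9]
opening: 0.0514
```

{"op": "arm_command", "data": {
  "series": [
    {"jaw":0.4,"x":0,"y":0,"z":1,"rx":0,"ry":0,"rz":0},
    {"jaw":0.4,"x":0,"y":0,"z":2,"rx":0,"ry":0,"rz":0},
    {"jaw":0.4,"x":0,"y":0,"z":2.7,"rx":0,"ry":0,"rz":0},
    {"jaw":0.4,"x":0,"y":0,"z":2.9,"rx":0,"ry":0,"rz":0},
    {"jaw":0.4,"x":0,"y":0,"z":2.9,"rx":0,"ry":0,"rz":0}
  ]
}}

```text
time: 17.13
tool_pos: [0.5193, 0.0742, 0.0794]
eef_rot: [[0.534, 0.845, -0.0], [0.845, -0.534, 0.0], [0.0, -0.0, -1.0]]
contact_force: [0.3, 0.4, -0.7]
opening: 0.0512
```

{"op": "arm_command", "data": {
  "series": [
    {"jaw":0.55,"x":0,"y":0,"z":0.1,"rx":0,"ry":0,"rz":0},
    {"jaw":0.65,"x":0,"y":0,"z":0.1,"rx":0,"ry":0,"rz":0},
    {"jaw":0.7,"x":0,"y":0,"z":0.1,"rx":0,"ry":0,"rz":0},
    {"jaw":0.7,"x":0,"y":0,"z":0.1,"rx":0,"ry":0,"rz":0},
    {"jaw":0.7,"x":0,"y":0,"z":-1.5,"rx":0,"ry":0,"rz":0}
  ]
}}

```text
time: 17.55
tool_pos: [0.5176, 0.073, 0.0927]
eef_rot: [[0.535, 0.845, -0.004], [0.845, -0.535, -0.001], [-0.003, -0.003, -1.0]]
contact_force: [0.5, -0.9, -0.8]
opening: 0.0644
```

{"op": "arm_command", "data": {
  "series": [
    {"jaw":0.7,"x":0,"y":0,"z":-3,"rx":0,"ry":0,"rz":0},
    {"jaw":0.75,"x":0,"y":0,"z":-6,"rx":0,"ry":0,"rz":0},
    {"jaw":0.75,"x":3.7,"y":-0.2,"z":-8,"rx":0,"ry":0,"rz":0},
    {"jaw":0.75,"x":7.4,"y":-0.5,"z":-8.5,"rx":0,"ry":0,"rz":0},
    {"jaw":0.75,"x":11.2,"y":-0.8,"z":-8.5,"rx":0,"ry":0,"rz":0}
  ]
}}

```text
time: 17.97
tool_pos: [0.5744, 0.1732, 0.1824]
eef_rot: [[0.537, 0.843, 0.004], [0.843, -0.537, 0.0], [0.003, 0.003, -1.0]]
contact_force: [0.5, 0.2, 0.1]
opening: 0.0689
```

{"op": "arm_command", "data": {
  "series": [
    {"jaw":0.75,"x":3.8,"y":-0.2,"z":0,"rx":0,"ry":0,"rz":0},
    {"jaw":0.75,"x":7.6,"y":-0.5,"z":0,"rx":0,"ry":0,"rz":0},
    {"jaw":0.75,"x":11.4,"y":-0.7,"z":0,"rx":0,"ry":0,"rz":0},
    {"jaw":0.75,"x":11.4,"y":-0.7,"z":0,"rx":0,"ry":0,"rz":0},
    {"jaw":0.75,"x":11.4,"y":-0.7,"z":0,"rx":0,"ry":0,"rz":0}
  ]
}}

```text
time: 18.38
tool_pos: [0.627, 0.2754, 0.1788]
eef_rot: [[0.532, 0.847, -0.001], [0.847, -0.532, 0.001], [0.0, -0.002, -1.0]]
contact_force: [-0.2, -0.9, -0.2]
opening: 0.0686
```

Run:
```python
from state import *
s=arm.sense();print(s['time'],s['tool_pos'])
jars(('jar_blue','jar_yellow'),('wrist','top'))
jars(('jar_green',),('top','wrist'),.106)
print(ringfit(('top','wrist')))
```

```text
18.3833 [0.627  0.2754 0.1788]
wrist jar_blue [   0.6275    0.2738    0.0256    0.6281    0.2747 2991.    ]
[398, 157] phase 2.41 axis [0.5909 0.0289] medres 0.0012
[[ 0.6758  0.0325]
 [ 0.6137  0.1108]
 [ 0.5201  0.0759]
 [ 0.5243 -0.0239]
 [ 0.6205 -0.0507]]
```

{"op": "arm_command", "data": {
  "series": [
    {"jaw":0.75,"x":-0.1,"y":0.1,"z":3,"rx":0,"ry":0,"rz":0},
    {"jaw":0.75,"x":-0.1,"y":0.1,"z":6,"rx":0,"ry":0,"rz":0},
    {"jaw":0.75,"x":-0.1,"y":0.1,"z":9,"rx":0,"ry":0,"rz":0},
    {"jaw":0.75,"x":-0.1,"y":0.1,"z":11.7,"rx":0,"ry":0,"rz":0},
    {"jaw":0.75,"x":-0.1,"y":0.1,"z":12.6,"rx":0,"ry":0,"rz":0}
  ]
}}

```text
time: 19.1
tool_pos: [0.6258, 0.2687, 0.0498]
eef_rot: [[0.535, 0.845, -0.005], [0.845, -0.536, -0.003], [-0.005, -0.002, -1.0]]
contact_force: [-2.0, -0.6, 0.1]
opening: 0.0687
```

{"op": "arm_command", "data": {
  "series": [
    {"jaw":0.75,"x":0,"y":0,"z":0,"rx":0,"ry":0,"rz":0},
    {"jaw":0.45,"x":0,"y":0,"z":0,"rx":0,"ry":0,"rz":0},
    {"jaw":0.4,"x":0,"y":0,"z":0,"rx":0,"ry":0,"rz":0},
    {"jaw":0.4,"x":0,"y":0,"z":0,"rx":0,"ry":0,"rz":0},
    {"jaw":0.4,"x":0,"y":0,"z":0,"rx":0,"ry":0,"rz":0}
  ]
}}

```text
time: 19.52
tool_pos: [0.6288, 0.2721, 0.0559]
eef_rot: [[0.535, 0.845, 0.003], [0.845, -0.535, 0.001], [0.003, 0.002, -1.0]]
contact_force: [0.4, 0.6, 4.9]
opening: 0.0515
```

{"op": "arm_command", "data": {
  "series": [
    {"jaw":0.4,"x":0,"y":0,"z":-3,"rx":0,"ry":0,"rz":0},
    {"jaw":0.4,"x":0,"y":0,"z":-6,"rx":0,"ry":0,"rz":0},
    {"jaw":0.4,"x":0,"y":0,"z":-9,"rx":0,"ry":0,"rz":0},
    {"jaw":0.4,"x":0,"y":0,"z":-10.5,"rx":0,"ry":0,"rz":0},
    {"jaw":0.4,"x":0,"y":0,"z":-10.5,"rx":0,"ry":0,"rz":0}
  ]
}}

```text
time: 19.93
tool_pos: [0.6296, 0.273, 0.164]
eef_rot: [[0.535, 0.845, 0.007], [0.845, -0.535, 0.004], [0.007, 0.004, -1.0]]
contact_force: [0.9, 0.5, -2.1]
opening: 0.0513
```

Run:
```python
from state import *
s=arm.sense();print(s['time'],s['tool_pos'])
print(ringfit(('top',))); print(ringfit(('scene',)))
jars(('jar_yellow',),('top','scene'))
jars(('jar_green',),('top','scene'),.106)
c=cam('scene'); save(c,'s2.png',(170,90,450,300),2.5)
print(tool([.613,.1108,.155]))
```

```text
19.9333 [0.6296 0.273  0.164 ]
[363] phase 2.430000000000007 axis [0.5909 0.0289] medres 0.0013
[[ 0.6137  0.1108]
 [ 0.5201  0.0759]
 [ 0.5243 -0.0239]
 [ 0.6206 -0.0507]
 [ 0.6758  0.0325]]
[393] phase 2.86 axis [0.5932 0.0294] medres 0.0016
[[ 0.6781  0.0337]
 [ 0.6154  0.1115]
 [ 0.522   0.0759]
 [ 0.527  -0.0239]
 [ 0.6234 -0.05  ]]
scene jar_green [  0.521    0.0771   0.0252   0.5219   0.0779 153.    ]
[-14.29   7.37   0.24]
```

View pics/s2.png

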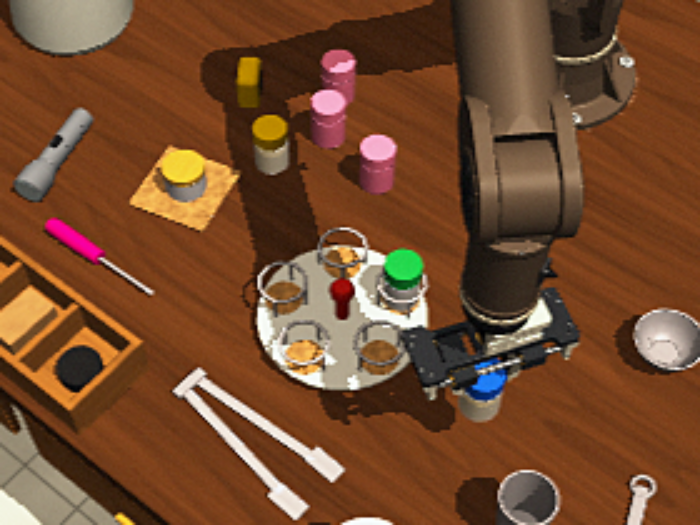

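Green stands home in its ring at (404,280), and yellow is only in the arm's shadow at (271,145), not moved. Next: blue to the well at 74°.

{"op": "arm_command", "data": {
  "series": [
    {"jaw":0.4,"x":-3.6,"y":1.8,"z":0,"rx":0,"ry":0,"rz":0},
    {"jaw":0.4,"x":-7.2,"y":3.7,"z":0,"rx":0,"ry":0,"rz":0},
    {"jaw":0.4,"x":-10.8,"y":5.5,"z":0,"rx":0,"ry":0,"rz":0},
    {"jaw":0.4,"x":-14.2,"y":7.3,"z":0,"rx":0,"ry":0,"rz":0},
    {"jaw":0.4,"x":-14.2,"y":7.3,"z":0,"rx":0,"ry":0,"rz":0}
  ]
}}

```text
time: 20.7
tool_pos: [0.6136, 0.1007, 0.1571]
eef_rot: [[0.544, 0.839, -0.003], [0.839, -0.544, -0.008], [-0.008, 0.002, -1.0]]
contact_force: [0.1, -1.6, -1.5]
opening: 0.0516
```

{"op": "arm_command", "data": {
  "series": [
    {"jaw":0.4,"x":0,"y":0,"z":0,"rx":0,"ry":0,"rz":0},
    {"jaw":0.4,"x":0,"y":0,"z":0,"rx":0,"ry":0,"rz":0},
    {"jaw":0.4,"x":0,"y":0,"z":0,"rx":0,"ry":0,"rz":0}
  ]
}}

```text
time: 20.95
tool_pos: [0.6132, 0.114, 0.1585]
eef_rot: [[0.533, 0.846, -0.0], [0.846, -0.533, 0.001], [0.001, -0.001, -1.0]]
contact_force: [-1.0, 0.8, -1.7]
opening: 0.0512
```

Run:
```python
from state import *
s=arm.sense();print(s['time'],s['tool_pos'])
W=ringfit(('wrist',));print(W); print(ringfit(('top',)))
print(tool([.613,.1108,.0]))
c=cam('wrist'); save(c,'w6.png')
```

```text
20.95 [0.6132 0.114  0.1585]
[1968] phase 2.239999999999995 axis [0.5897 0.0288] medres 0.0012
[[ 0.6128  0.1106]
 [ 0.519   0.076 ]
 [ 0.5229 -0.0238]
 [ 0.6191 -0.051 ]
 [ 0.6746  0.0321]]
[55] phase 39.08 axis [ 0.5486 -0.0046] medres 0.0013
[[ 0.6146  0.049 ]
 [ 0.5181  0.0747]
 [ 0.4638 -0.0092]
 [ 0.5267 -0.0867]
 [ 0.62   -0.0508]]
[-0.31  0.18 15.85]
```

View pics/w6.png

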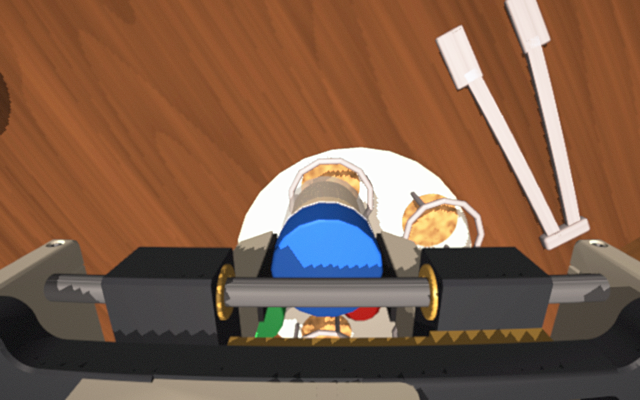

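Ring centre is at column 332 and jar at 327, so I correct by +2 mm in y and −3 mm in x, then lower.

{"op": "arm_command", "data": {
  "series": [
    {"jaw":0.4,"x":-0.3,"y":0.2,"z":1,"rx":0,"ry":0,"rz":0},
    {"jaw":0.4,"x":-0.3,"y":0.2,"z":2,"rx":0,"ry":0,"rz":0},
    {"jaw":0.4,"x":-0.3,"y":0.2,"z":3,"rx":0,"ry":0,"rz":0},
    {"jaw":0.4,"x":-0.3,"y":0.2,"z":4,"rx":0,"ry":0,"rz":0},
    {"jaw":0.4,"x":-0.3,"y":0.2,"z":4.7,"rx":0,"ry":0,"rz":0}
  ]
}}

```text
time: 21.52
tool_pos: [0.6127, 0.1086, 0.1096]
eef_rot: [[0.535, 0.845, -0.002], [0.845, -0.535, -0.0], [-0.001, -0.001, -1.0]]
contact_force: [0.2, -0.2, -1.0]
opening: 0.0516
```

{"op": "arm_command", "data": {
  "series": [
    {"jaw":0.4,"x":0,"y":0,"z":1,"rx":0,"ry":0,"rz":0},
    {"jaw":0.4,"x":0,"y":0,"z":2,"rx":0,"ry":0,"rz":0},
    {"jaw":0.4,"x":0,"y":0,"z":2.7,"rx":0,"ry":0,"rz":0},
    {"jaw":0.4,"x":0,"y":0,"z":2.9,"rx":0,"ry":0,"rz":0},
    {"jaw":0.4,"x":0,"y":0,"z":2.9,"rx":0,"ry":0,"rz":0}
  ]
}}

```text
time: 21.93
tool_pos: [0.6136, 0.1088, 0.0823]
eef_rot: [[0.535, 0.845, -0.0], [0.845, -0.535, -0.0], [-0.0, -0.0, -1.0]]
contact_force: [-0.7, 0.1, -1.0]
opening: 0.0516
```

{"op": "arm_command", "data": {
  "series": [
    {"jaw":0.4,"x":0,"y":0,"z":0.2,"rx":0,"ry":0,"rz":0},
    {"jaw":0.55,"x":0,"y":0,"z":0.2,"rx":0,"ry":0,"rz":0},
    {"jaw":0.7,"x":0,"y":0,"z":0.2,"rx":0,"ry":0,"rz":0},
    {"jaw":0.7,"x":0,"y":0,"z":0.2,"rx":0,"ry":0,"rz":0},
    {"jaw":0.7,"x":0,"y":0,"z":-0.8,"rx":0,"ry":0,"rz":0}
  ]
}}

```text
time: 22.35
tool_pos: [0.6124, 0.1084, 0.0894]
eef_rot: [[0.535, 0.845, -0.003], [0.845, -0.535, -0.001], [-0.002, -0.002, -1.0]]
contact_force: [-0.8, -0.7, -0.6]
opening: 0.0632
```

{"op": "arm_command", "data": {
  "series": [
    {"jaw":0.7,"x":0,"y":0,"z":-3,"rx":0,"ry":0,"rz":0},
    {"jaw":0.75,"x":0,"y":0,"z":-6,"rx":0,"ry":0,"rz":0},
    {"jaw":0.75,"x":-3.7,"y":0.3,"z":-8,"rx":0,"ry":0,"rz":0},
    {"jaw":0.75,"x":-7.5,"y":0.6,"z":-8.5,"rx":0,"ry":0,"rz":0},
    {"jaw":0.75,"x":-11.4,"y":0.9,"z":-8.5,"rx":0,"ry":0,"rz":0}
  ]
}}

```text
time: 22.77
tool_pos: [0.5609, 0.0079, 0.1785]
eef_rot: [[0.533, 0.846, 0.004], [0.846, -0.533, 0.001], [0.003, 0.003, -1.0]]
contact_force: [0.3, -0.7, -0.0]
opening: 0.0686
```

{"op": "arm_command", "data": {
  "series": [
    {"jaw":0.75,"x":-3.9,"y":0.3,"z":0,"rx":0,"ry":0,"rz":0},
    {"jaw":0.75,"x":-7.8,"y":0.6,"z":0,"rx":0,"ry":0,"rz":0},
    {"jaw":0.75,"x":-11.7,"y":0.9,"z":0,"rx":0,"ry":0,"rz":0},
    {"jaw":0.75,"x":-15.6,"y":1.2,"z":0,"rx":0,"ry":0,"rz":0},
    {"jaw":0.75,"x":-19.5,"y":1.5,"z":0,"rx":0,"ry":0,"rz":0}
  ]
}}

```text
time: 23.18
tool_pos: [0.4676, -0.1665, 0.1766]
eef_rot: [[0.534, 0.845, 0.001], [0.845, -0.534, -0.001], [0.0, 0.001, -1.0]]
contact_force: [-0.4, -0.6, 0.3]
opening: 0.0689
```

{"op": "arm_command", "data": {
  "series": [
    {"jaw":0.75,"x":-3.9,"y":0.3,"z":0,"rx":0,"ry":0,"rz":0},
    {"jaw":0.75,"x":-8.1,"y":0.6,"z":0,"rx":0,"ry":0,"rz":0},
    {"jaw":0.75,"x":-8.1,"y":0.6,"z":0,"rx":0,"ry":0,"rz":0},
    {"jaw":0.75,"x":-8.1,"y":0.6,"z":0,"rx":0,"ry":0,"rz":0}
  ]
}}

```text
time: 23.52
tool_pos: [0.429, -0.2395, 0.1763]
eef_rot: [[0.54, 0.842, -0.0], [0.842, -0.54, -0.001], [-0.001, 0.0, -1.0]]
contact_force: [-0.3, 0.9, 0.1]
opening: 0.0686
```

Run:
```python
from state import *
s=arm.sense();print(s['time'],s['tool_pos'],s['joint_pos'])
jars(('jar_yellow',),('top','scene','wrist'))
jars(('jar_green','jar_blue'),('top','wrist'),.106)
print(ringfit(('top',)))
c=cam('wrist')
for d in arm.cut_out('jar_yellow','wrist'): print(d['p'],d['extent'],top_circle(c,d['mask'],.08,.026))
print(tool([.431,-.2365,.052]))
```

```text
23.5167 [ 0.429  -0.2395  0.1763] [ 0.8486  0.3316 -0.5637  1.9225  0.2173  0.947  -0.3883]
top jar_yellow [ 0.4325 -0.2347  0.0224  0.44   -0.227  86.    ]
scene jar_yellow [ 0.4332 -0.2345  0.0245  0.4322 -0.2344 98.    ]
wrist jar_yellow [   0.4303   -0.237     0.0252    0.4307   -0.2364 2926.    ]
top jar_green [  0.5201   0.0768   0.0246   0.52     0.0766 230.    ]
top jar_blue [  0.6144   0.11     0.0249   0.6147   0.1097 224.    ]
[483] phase 0.31 axis [0.5914 0.029 ] medres 0.0012
[[ 0.6764  0.0295]
 [ 0.6172  0.11  ]
 [ 0.5224  0.0786]
 [ 0.5229 -0.0213]
 [ 0.6181 -0.0516]]
0.87 [161.7, 85.5, 101.4, 71.9] [   0.3612   -0.0902    0.0256    0.3625   -0.0905 3710.    ]
0.84 [220.3, 208.6, 78.7, 76.7] [   0.3374   -0.2024    0.0256    0.339    -0.201  2744.    ]
0.7 [329.8, 188.6, 63.2, 79.1] [   0.4306   -0.2368    0.0255    0.4312   -0.2359 3044.    ]
0.49 [200.1, 249.9, 24.9, 16.5] None
[-0.05  0.04 12.38]
```

{"op": "arm_command", "data": {
  "series": [
    {"jaw":0.75,"x":0.2,"y":0,"z":3,"rx":0,"ry":0,"rz":0},
    {"jaw":0.75,"x":0.2,"y":0,"z":6,"rx":0,"ry":0,"rz":0},
    {"jaw":0.75,"x":0.2,"y":0,"z":9,"rx":0,"ry":0,"rz":0},
    {"jaw":0.75,"x":0.2,"y":0,"z":11.5,"rx":0,"ry":0,"rz":0},
    {"jaw":0.75,"x":0.2,"y":0,"z":12.4,"rx":0,"ry":0,"rz":0}
  ]
}}

```text
time: 24.33
tool_pos: [0.4299, -0.2339, 0.0487]
eef_rot: [[0.534, 0.846, -0.004], [0.846, -0.534, 0.002], [-0.0, -0.004, -1.0]]
contact_force: [-0.8, -0.2, -0.5]
opening: 0.0686
```

{"op": "arm_command", "data": {
  "series": [
    {"jaw":0.75,"x":0,"y":0,"z":0,"rx":0,"ry":0,"rz":0},
    {"jaw":0.45,"x":0,"y":0,"z":0,"rx":0,"ry":0,"rz":0},
    {"jaw":0.4,"x":0,"y":0,"z":0,"rx":0,"ry":0,"rz":0},
    {"jaw":0.4,"x":0,"y":0,"z":0,"rx":0,"ry":0,"rz":0},
    {"jaw":0.4,"x":0,"y":0,"z":0,"rx":0,"ry":0,"rz":0}
  ]
}}

```text
time: 24.75
tool_pos: [0.4326, -0.2356, 0.0532]
eef_rot: [[0.535, 0.845, 0.003], [0.845, -0.535, -0.001], [0.0, 0.003, -1.0]]
contact_force: [0.9, -0.1, 4.4]
opening: 0.0516
```

{"op": "arm_command", "data": {
  "series": [
    {"jaw":0.4,"x":0,"y":0,"z":-3,"rx":0,"ry":0,"rz":0},
    {"jaw":0.4,"x":0,"y":0,"z":-6,"rx":0,"ry":0,"rz":0},
    {"jaw":0.4,"x":0,"y":0,"z":-9,"rx":0,"ry":0,"rz":0},
    {"jaw":0.4,"x":0,"y":0,"z":-10.5,"rx":0,"ry":0,"rz":0},
    {"jaw":0.4,"x":0,"y":0,"z":-10.5,"rx":0,"ry":0,"rz":0}
  ]
}}

```text
time: 25.17
tool_pos: [0.4334, -0.2359, 0.1606]
eef_rot: [[0.535, 0.845, 0.006], [0.845, -0.535, -0.003], [0.0, 0.007, -1.0]]
contact_force: [0.5, 0.2, -1.6]
opening: 0.0516
```

Run:
```python
from state import *
s=arm.sense();print(s['time'],s['tool_pos'])
W=ringfit(('top',)); print(W)
for w in W: print(tool([*w,.155]))
```

```text
25.1667 [ 0.4334 -0.2359  0.1606]
[491] phase 0.4 axis [0.5914 0.029 ] medres 0.0013
[[ 0.6764  0.0296]
 [ 0.6171  0.1101]
 [ 0.5223  0.0785]
 [ 0.523  -0.0214]
 [ 0.6183 -0.0516]]
[35.48  6.41  0.37]
[39.1  -2.9   0.33]
[31.36 -9.22  0.3 ]
[22.96 -3.82  0.33]
[25.51  5.85  0.37]
```

{"op": "arm_command", "data": {
  "series": [
    {"jaw":0.4,"x":3.6,"y":0.8,"z":0,"rx":0,"ry":0,"rz":0},
    {"jaw":0.4,"x":7.2,"y":1.7,"z":0,"rx":0,"ry":0,"rz":0},
    {"jaw":0.4,"x":10.9,"y":2.5,"z":0,"rx":0,"ry":0,"rz":0},
    {"jaw":0.4,"x":14.5,"y":3.4,"z":0,"rx":0,"ry":0,"rz":0},
    {"jaw":0.4,"x":18.2,"y":4.2,"z":0,"rx":0,"ry":0,"rz":0}
  ]
}}

```text
time: 25.63
tool_pos: [0.5643, -0.1029, 0.1549]
eef_rot: [[0.535, 0.845, -0.002], [0.845, -0.535, -0.0], [-0.001, -0.002, -1.0]]
contact_force: [0.3, -0.1, -2.0]
opening: 0.0512
```

{"op": "arm_command", "data": {
  "series": [
    {"jaw":0.4,"x":3.6,"y":0.8,"z":0,"rx":0,"ry":0,"rz":0},
    {"jaw":0.4,"x":7.2,"y":1.7,"z":0,"rx":0,"ry":0,"rz":0},
    {"jaw":0.4,"x":7.2,"y":1.7,"z":0,"rx":0,"ry":0,"rz":0},
    {"jaw":0.4,"x":7.2,"y":1.7,"z":0,"rx":0,"ry":0,"rz":0},
    {"jaw":0.4,"x":7.2,"y":1.7,"z":0,"rx":0,"ry":0,"rz":0}
  ]
}}

```text
time: 26.05
tool_pos: [0.616, -0.0522, 0.1548]
eef_rot: [[0.534, 0.845, -0.003], [0.845, -0.534, -0.0], [-0.002, -0.002, -1.0]]
contact_force: [-0.7, -0.3, -2.8]
opening: 0.0513
```

Run:
```python
from state import *
s=arm.sense();print(s['time'],s['tool_pos'])
W=ringfit(('wrist',));print(W); print(ringfit(('top',)))
print(tool([.6187,-.0515,.0]))
c=cam('wrist'); save(c,'w7.png')
```

```text
26.05 [ 0.616  -0.0522  0.1548]
[7108] phase 0.7900000000000063 axis [0.5898 0.0286] medres 0.0015
[[ 0.615   0.1098]
 [ 0.5204  0.0776]
 [ 0.5218 -0.0223]
 [ 0.6172 -0.0519]
 [ 0.6748  0.0298]]
[387] phase 0.36 axis [0.5915 0.029 ] medres 0.0013
[[ 0.6765  0.0296]
 [ 0.6173  0.11  ]
 [ 0.5224  0.0786]
 [ 0.523  -0.0213]
 [ 0.6183 -0.0516]]
[ 0.35  0.15 15.56]
```

View pics/w7.png

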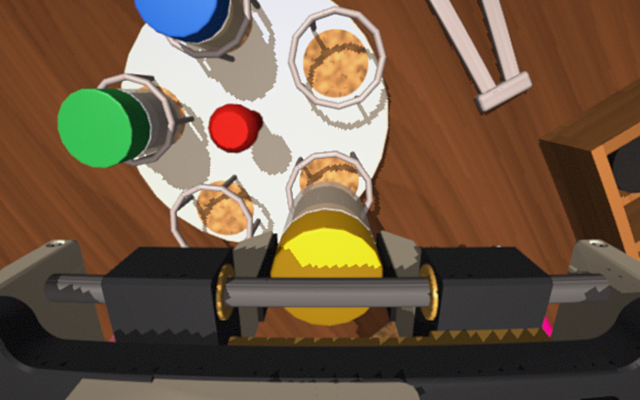

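Ring is at column 330 and jar at 327, nearly aligned. I'll lower with a small correction.

{"op": "arm_command", "data": {
  "series": [
    {"jaw":0.4,"x":0.1,"y":0.2,"z":1,"rx":0,"ry":0,"rz":0},
    {"jaw":0.4,"x":0.1,"y":0.2,"z":2,"rx":0,"ry":0,"rz":0},
    {"jaw":0.4,"x":0.1,"y":0.2,"z":3,"rx":0,"ry":0,"rz":0},
    {"jaw":0.4,"x":0.1,"y":0.2,"z":4,"rx":0,"ry":0,"rz":0},
    {"jaw":0.4,"x":0.1,"y":0.2,"z":4.7,"rx":0,"ry":0,"rz":0}
  ]
}}

```text
time: 26.62
tool_pos: [0.6184, -0.0526, 0.1077]
eef_rot: [[0.535, 0.845, -0.002], [0.845, -0.535, -0.0], [-0.001, -0.002, -1.0]]
contact_force: [0.3, 0.1, -2.8]
opening: 0.0515
```

{"op": "arm_command", "data": {
  "series": [
    {"jaw":0.4,"x":0,"y":0,"z":1,"rx":0,"ry":0,"rz":0},
    {"jaw":0.4,"x":0,"y":0,"z":2,"rx":0,"ry":0,"rz":0},
    {"jaw":0.4,"x":0,"y":0,"z":2.6,"rx":0,"ry":0,"rz":0},
    {"jaw":0.4,"x":0,"y":0,"z":2.8,"rx":0,"ry":0,"rz":0},
    {"jaw":0.4,"x":0,"y":0,"z":2.8,"rx":0,"ry":0,"rz":0}
  ]
}}

```text
time: 27.03
tool_pos: [0.619, -0.0522, 0.081]
eef_rot: [[0.535, 0.845, -0.001], [0.845, -0.535, 0.0], [-0.001, -0.001, -1.0]]
contact_force: [1.0, 0.2, -2.5]
opening: 0.0512
```

{"op": "arm_command", "data": {
  "series": [
    {"jaw":0.4,"x":0,"y":0,"z":0.2,"rx":0,"ry":0,"rz":0},
    {"jaw":0.55,"x":0,"y":0,"z":0.2,"rx":0,"ry":0,"rz":0},
    {"jaw":0.7,"x":0,"y":0,"z":0.2,"rx":0,"ry":0,"rz":0},
    {"jaw":0.7,"x":0,"y":0,"z":0.2,"rx":0,"ry":0,"rz":0},
    {"jaw":0.7,"x":0,"y":0,"z":-0.8,"rx":0,"ry":0,"rz":0}
  ]
}}

```text
time: 27.45
tool_pos: [0.6185, -0.0524, 0.0889]
eef_rot: [[0.535, 0.845, -0.002], [0.845, -0.535, -0.0], [-0.001, -0.002, -1.0]]
contact_force: [0.1, -0.4, -0.3]
opening: 0.0634
```

{"op": "arm_command", "data": {
  "series": [
    {"jaw":0.7,"x":0,"y":0,"z":-3,"rx":0,"ry":0,"rz":0},
    {"jaw":0.7,"x":0,"y":0,"z":-6,"rx":0,"ry":0,"rz":0},
    {"jaw":0.7,"x":0,"y":0,"z":-9,"rx":0,"ry":0,"rz":0},
    {"jaw":0.4,"x":0,"y":0,"z":-9.5,"rx":0,"ry":0,"rz":0},
    {"jaw":0,"x":0,"y":0,"z":-9.5,"rx":0,"ry":0,"rz":0}
  ]
}}

```text
time: 27.87
tool_pos: [0.6211, -0.0519, 0.1885]
eef_rot: [[0.535, 0.845, 0.006], [0.845, -0.535, -0.0], [0.003, 0.005, -1.0]]
contact_force: [0.2, -0.8, -0.7]
opening: 0.0552
```

{"op": "arm_command", "data": {
  "series": [
    {"jaw":0,"x":-0.2,"y":-3.2,"z":0,"rx":0,"ry":0,"rz":-0.11},
    {"jaw":0,"x":-0.4,"y":-6.5,"z":0,"rx":0,"ry":0,"rz":-0.22},
    {"jaw":0,"x":-0.6,"y":-9.8,"z":0,"rx":0,"ry":0,"rz":-0.33},
    {"jaw":0,"x":-0.8,"y":-13,"z":0,"rx":0,"ry":0,"rz":-0.44},
    {"jaw":0,"x":-1,"y":-16.3,"z":0,"rx":0,"ry":0,"rz":-0.56}
  ]
}}

```text
time: 28.28
tool_pos: [0.4742, 0.0268, 0.1839]
eef_rot: [[-0.001, 1.0, -0.001], [1.0, 0.001, -0.0], [-0.0, -0.001, -1.0]]
contact_force: [-0.1, 0.6, 0.6]
opening: 0.0223
```

{"op": "arm_command", "data": {
  "series": [
    {"jaw":0,"x":0,"y":0,"z":0,"rx":0,"ry":0,"rz":0},
    {"jaw":0,"x":0,"y":0,"z":0,"rx":0,"ry":0,"rz":0},
    {"jaw":0,"x":0,"y":0,"z":0,"rx":0,"ry":0,"rz":0}
  ]
}}

```text
time: 28.53
tool_pos: [0.4765, 0.0258, 0.1845]
eef_rot: [[0.006, 1.0, 0.0], [1.0, -0.006, -0.0], [-0.0, 0.0, -1.0]]
contact_force: [0.5, -0.8, 0.9]
opening: 0.0028
```

Run:
```python
from state import *
s=arm.sense();print(s['time'],s['tool_pos'],s['eef_rot'])
jars(cams=('top','wrist'),z=.106)
print(ringfit(('wrist',))); c=cam('wrist'); save(c,'w8.png')
c=cam('top')
for d in arm.cut_out('washer_tin','top')[:1]: print(d['p'],top_circle(c,d['mask'],.053,.032))
```

```text
28.5333 [0.4765 0.0258 0.1845] [[ 0.0058  1.      0.    ]
 [ 1.     -0.0058 -0.0004]
 [-0.0004  0.     -1.    ]]
top jar_yellow [  0.6192  -0.0548   0.0224   0.622   -0.0611 128.    ]
wrist jar_blue [   0.6137    0.1099    0.0257    0.6126    0.1102 4203.    ]
wrist jar_green [   0.5187    0.0771    0.0252    0.5185    0.0778 3931.    ]
wrist jar_yellow [  0.6171  -0.0514   0.0234   0.617   -0.0349 419.    ]
wrist jar_yellow [  0.6168  -0.057    0.0211   0.6166  -0.0724 247.    ]
[5094] phase 0.52 axis [0.5906 0.028 ] medres 0.0016
[[ 0.6755  0.0287]
 [ 0.6161  0.109 ]
 [ 0.5213  0.0773]
 [ 0.5222 -0.0226]
 [ 0.6175 -0.0526]]
0.55 [  0.5499  -0.3029   0.0313   0.5491  -0.3024 321.    ]
```

View pics/w8.png

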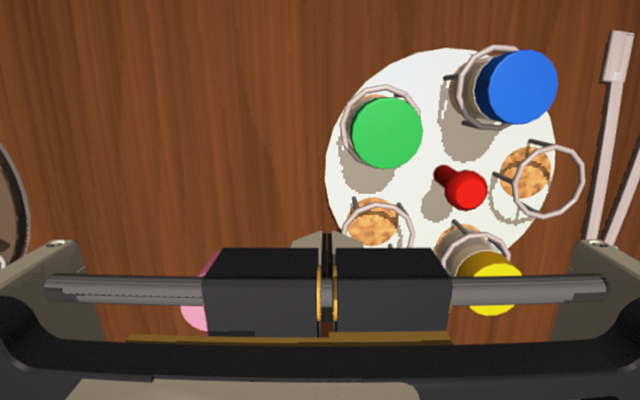

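All three jars are home (cap tops at 106 mm), and the deck stands still. The empty ring at (375,225) is the one to push; letting the tips down in the gap at about 181° and flicking anticlockwise.

{"op": "arm_command", "data": {
  "series": [
    {"jaw":0,"x":0.1,"y":0,"z":3.5,"rx":0,"ry":0,"rz":0},
    {"jaw":0,"x":0.1,"y":0,"z":7,"rx":0,"ry":0,"rz":0},
    {"jaw":0,"x":0.1,"y":0,"z":10.5,"rx":0,"ry":0,"rz":0},
    {"jaw":0,"x":0.1,"y":0,"z":13,"rx":0,"ry":0,"rz":0},
    {"jaw":0,"x":0.1,"y":0,"z":13.4,"rx":0,"ry":0,"rz":0}
  ]
}}

```text
time: 29.25
tool_pos: [0.4738, 0.0268, 0.0469]
eef_rot: [[0.004, 1.0, -0.006], [1.0, -0.004, -0.0], [-0.0, -0.006, -1.0]]
contact_force: [-0.7, -0.4, 0.4]
opening: 0.0005
```

{"op": "arm_command", "data": {
  "series": [
    {"jaw":0,"x":0,"y":1.1,"z":0,"rx":0,"ry":0,"rz":0},
    {"jaw":0,"x":0,"y":1.1,"z":0,"rx":0,"ry":0,"rz":0}
  ]
}}

```text
time: 29.42
tool_pos: [0.4892, 0.0277, 0.0513]
eef_rot: [[0.004, 1.0, 0.001], [1.0, -0.004, 0.001], [0.001, 0.001, -1.0]]
contact_force: [0.5, 0.5, 1.2]
opening: 0.0005
```

{"op": "arm_command", "data": {
  "series": [
    {"jaw":0,"x":-2.5,"y":0,"z":0,"rx":0,"ry":0,"rz":0},
    {"jaw":0,"x":-5,"y":0,"z":0,"rx":0,"ry":0,"rz":0},
    {"jaw":0,"x":-7.5,"y":-1,"z":0,"rx":0,"ry":0,"rz":0},
    {"jaw":0,"x":-9.5,"y":-3.5,"z":0,"rx":0,"ry":0,"rz":0},
    {"jaw":0,"x":-10,"y":-5,"z":-2,"rx":0,"ry":0,"rz":0}
  ]
}}

```text
time: 29.83
tool_pos: [0.4334, -0.076, 0.0694]
eef_rot: [[0.009, 1.0, -0.005], [1.0, -0.009, -0.001], [-0.001, -0.005, -1.0]]
contact_force: [-1.7, -0.3, 0.3]
opening: 0.0004
```

{"op": "arm_command", "data": {
  "series": [
    {"jaw":0,"x":0,"y":0,"z":-4,"rx":0,"ry":0,"rz":0},
    {"jaw":0,"x":0,"y":0,"z":-7,"rx":0,"ry":0,"rz":0},
    {"jaw":0,"x":0,"y":0,"z":-10,"rx":0,"ry":0,"rz":0}
  ]
}}

```text
time: 30.08
tool_pos: [0.4368, -0.0722, 0.1736]
eef_rot: [[0.004, 1.0, 0.002], [1.0, -0.004, -0.0], [-0.0, 0.002, -1.0]]
contact_force: [0.6, -0.9, 0.6]
opening: 0.0001
```

```bash
cat > spin.py <<'E'
from state import *
def ang():
    c=cam('top'); hsv=cv2.cvtColor(c['image'],cv2.COLOR_BGR2HSV); o=[]
    for lo,hi in((100,125),(50,80),(27,33)):
        m=cv2.inRange(hsv,(lo,120,60),(hi,255,255))>0
        P=maskpts(c,m); P=P[(abs(P[:,2]-.106)<.008)&(np.hypot(*(P[:,:2]-AX).T)<.13)]
        if len(P)>60: d=P[:,:2].mean(0)-AX; o+=[np.degrees(np.arctan2(d[1],d[0])).round(1),np.hypot(*d).round(3)]
        else: o+=[None,None]
    return o
if __name__=='__main__':
    import sys
    for i in range(int(sys.argv[1])): print(arm.sense()['time'].__round__(3),ang())
E
python3 spin.py 6
```

```text
30.083 [np.float64(-177.2), np.float64(0.085), np.float64(-100.2), np.float64(0.082), np.float64(38.9), np.float64(0.086)]
30.133 [np.float64(-168.5), np.float64(0.085), np.float64(-93.9), np.float64(0.085), np.float64(47.8), np.float64(0.086)]
30.183 [np.float64(-159.8), np.float64(0.085), np.float64(-87.6), np.float64(0.086), np.float64(56.6), np.float64(0.086)]
30.233 [np.float64(-151.7), np.float64(0.085), np.float64(-79.0), np.float64(0.086), np.float64(65.4), np.float64(0.086)]
30.283 [np.float64(-145.3), np.float64(0.082), np.float64(-70.5), np.float64(0.086), np.float64(73.8), np.float64(0.086)]
30.333 [np.float64(-139.2), np.float64(0.078), np.float64(-61.8), np.float64(0.086), np.float64(82.2), np.float64(0.086)]
```

Loaded spin is about 3 rad/s, with all jars at the right radius. The arm is clear, so I wait for the deck to run down.

{"op": "arm_command", "data": {
  "series": [
    {"jaw":0,"x":0,"y":0,"z":0,"rx":0,"ry":0,"rz":0},
    {"jaw":0,"x":0,"y":0,"z":0,"rx":0,"ry":0,"rz":0},
    {"jaw":0,"x":0,"y":0,"z":0,"rx":0,"ry":0,"rz":0},
    {"jaw":0,"x":0,"y":0,"z":0,"rx":0,"ry":0,"rz":0},
    {"jaw":0,"x":0,"y":0,"z":0,"rx":0,"ry":0,"rz":0}
  ]
}}

```text
time: 30.8
tool_pos: [0.4367, -0.0723, 0.1704]
eef_rot: [[0.004, 1.0, -0.001], [1.0, -0.004, 0.0], [0.0, -0.001, -1.0]]
contact_force: [-0.6, -0.2, 0.5]
opening: 0.0008
```

{"op": "arm_command", "data": {
  "series": [
    {"jaw":0,"x":0,"y":0,"z":0,"rx":0,"ry":0,"rz":0},
    {"jaw":0,"x":0,"y":0,"z":0,"rx":0,"ry":0,"rz":0},
    {"jaw":0,"x":0,"y":0,"z":0,"rx":0,"ry":0,"rz":0},
    {"jaw":0,"x":0,"y":0,"z":0,"rx":0,"ry":0,"rz":0},
    {"jaw":0,"x":0,"y":0,"z":0,"rx":0,"ry":0,"rz":0}
  ]
}}

```text
time: 31.22
tool_pos: [0.4368, -0.0724, 0.1707]
eef_rot: [[0.004, 1.0, 0.0], [1.0, -0.004, -0.0], [-0.0, 0.0, -1.0]]
contact_force: [-0.0, 0.9, 0.3]
opening: 0.0007
```

{"op": "arm_command", "data": {
  "series": [
    {"jaw":0,"x":0,"y":0,"z":0,"rx":0,"ry":0,"rz":0},
    {"jaw":0,"x":0,"y":0,"z":0,"rx":0,"ry":0,"rz":0},
    {"jaw":0,"x":0,"y":0,"z":0,"rx":0,"ry":0,"rz":0},
    {"jaw":0,"x":0,"y":0,"z":0,"rx":0,"ry":0,"rz":0},
    {"jaw":0,"x":0,"y":0,"z":0,"rx":0,"ry":0,"rz":0}
  ]
}}

```text
time: 31.63
tool_pos: [0.4368, -0.0724, 0.1707]
eef_rot: [[0.004, 1.0, 0.0], [1.0, -0.004, -0.0], [-0.0, 0.0, -1.0]]
contact_force: [0.1, 0.5, 0.7]
opening: 0.0007
```

{"op": "arm_command", "data": {
  "series": [
    {"jaw":0,"x":0,"y":0,"z":0,"rx":0,"ry":0,"rz":0},
    {"jaw":0,"x":0,"y":0,"z":0,"rx":0,"ry":0,"rz":0},
    {"jaw":0,"x":0,"y":0,"z":0,"rx":0,"ry":0,"rz":0},
    {"jaw":0,"x":0,"y":0,"z":0,"rx":0,"ry":0,"rz":0},
    {"jaw":0,"x":0,"y":0,"z":0,"rx":0,"ry":0,"rz":0}
  ]
}}

```text
time: 32.05
tool_pos: [0.4368, -0.0724, 0.1707]
eef_rot: [[0.004, 1.0, -0.0], [1.0, -0.004, -0.0], [-0.0, -0.0, -1.0]]
contact_force: [-0.5, -0.2, -0.3]
opening: 0.0002
```

{"op": "arm_command", "data": {
  "series": [
    {"jaw":0,"x":0,"y":0,"z":0,"rx":0,"ry":0,"rz":0},
    {"jaw":0,"x":0,"y":0,"z":0,"rx":0,"ry":0,"rz":0},
    {"jaw":0,"x":0,"y":0,"z":0,"rx":0,"ry":0,"rz":0},
    {"jaw":0,"x":0,"y":0,"z":0,"rx":0,"ry":0,"rz":0},
    {"jaw":0,"x":0,"y":0,"z":0,"rx":0,"ry":0,"rz":0}
  ]
}}

```text
time: 32.47
tool_pos: [0.4369, -0.0724, 0.1707]
eef_rot: [[0.004, 1.0, 0.0], [1.0, -0.004, -0.0], [-0.0, 0.0, -1.0]]
contact_force: [0.8, 0.7, -0.5]
opening: 0.0003
```

{"op": "arm_command", "data": {
  "series": [
    {"jaw":0,"x":0,"y":0,"z":0,"rx":0,"ry":0,"rz":0},
    {"jaw":0,"x":0,"y":0,"z":0,"rx":0,"ry":0,"rz":0},
    {"jaw":0,"x":0,"y":0,"z":0,"rx":0,"ry":0,"rz":0},
    {"jaw":0,"x":0,"y":0,"z":0,"rx":0,"ry":0,"rz":0},
    {"jaw":0,"x":0,"y":0,"z":0,"rx":0,"ry":0,"rz":0}
  ]
}}

```text
time: 32.88
tool_pos: [0.4369, -0.0724, 0.1707]
eef_rot: [[0.004, 1.0, 0.0], [1.0, -0.004, -0.0], [-0.0, 0.0, -1.0]]
contact_force: [-0.2, -0.6, 0.3]
opening: 0.0005
```

{"op": "arm_command", "data": {
  "series": [
    {"jaw":0,"x":0,"y":0,"z":0,"rx":0,"ry":0,"rz":0},
    {"jaw":0,"x":0,"y":0,"z":0,"rx":0,"ry":0,"rz":0},
    {"jaw":0,"x":0,"y":0,"z":0,"rx":0,"ry":0,"rz":0},
    {"jaw":0,"x":0,"y":0,"z":0,"rx":0,"ry":0,"rz":0},
    {"jaw":0,"x":0,"y":0,"z":0,"rx":0,"ry":0,"rz":0}
  ]
}}

```text
time: 33.3
tool_pos: [0.4368, -0.0724, 0.1707]
eef_rot: [[0.004, 1.0, -0.0], [1.0, -0.004, -0.0], [-0.0, -0.0, -1.0]]
contact_force: [0.8, -0.6, 0.6]
opening: 0.0004
```

{"op": "arm_command", "data": {
  "series": [
    {"jaw":0,"x":0,"y":0,"z":0,"rx":0,"ry":0,"rz":0},
    {"jaw":0,"x":0,"y":0,"z":0,"rx":0,"ry":0,"rz":0},
    {"jaw":0,"x":0,"y":0,"z":0,"rx":0,"ry":0,"rz":0},
    {"jaw":0,"x":0,"y":0,"z":0,"rx":0,"ry":0,"rz":0},
    {"jaw":0,"x":0,"y":0,"z":0,"rx":0,"ry":0,"rz":0}
  ]
}}

```text
time: 33.72
tool_pos: [0.4368, -0.0724, 0.1707]
eef_rot: [[0.004, 1.0, 0.0], [1.0, -0.004, -0.0], [-0.0, 0.0, -1.0]]
contact_force: [-0.2, 0.3, -0.1]
opening: 0.0002
```

```bash
python3 spin.py 3
```

```text
33.717 [np.float64(-34.7), np.float64(0.085), np.float64(37.9), np.float64(0.085), np.float64(-178.0), np.float64(0.085)]
33.767 [np.float64(-29.7), np.float64(0.084), np.float64(42.6), np.float64(0.085), np.float64(-172.5), np.float64(0.086)]
33.817 [np.float64(-24.5), np.float64(0.085), np.float64(47.9), np.float64(0.085), np.float64(-167.9), np.float64(0.086)]
```

Run:
```python
from spin import *
for i in range(80):
    cam('top')
print(arm.sense()['time'],ang(),ang(),ang())
```

```text
37.8667 [np.float64(-128.4), np.float64(0.073), np.float64(-52.8), np.float64(0.085), np.float64(91.3), np.float64(0.086)] [np.float64(-126.5), np.float64(0.072), np.float64(-51.3), np.float64(0.086), np.float64(92.7), np.float64(0.086)] [np.float64(-123.8), np.float64(0.072), np.float64(-50.0), np.float64(0.086), np.float64(94.4), np.float64(0.086)]
```

{"op": "arm_command", "data": {
  "series": [
    {"jaw":0,"x":0,"y":0,"z":0,"rx":0,"ry":0,"rz":0},
    {"jaw":0,"x":0,"y":0,"z":0,"rx":0,"ry":0,"rz":0},
    {"jaw":0,"x":0,"y":0,"z":0,"rx":0,"ry":0,"rz":0},
    {"jaw":0,"x":0,"y":0,"z":0,"rx":0,"ry":0,"rz":0},
    {"jaw":0,"x":0,"y":0,"z":0,"rx":0,"ry":0,"rz":0}
  ]
}}

```text
time: 38.43
tool_pos: [0.4368, -0.0724, 0.1707]
eef_rot: [[0.004, 1.0, -0.0], [1.0, -0.004, -0.0], [-0.0, -0.0, -1.0]]
contact_force: [-0.1, 0.5, 1.0]
opening: 0.0006
```

{"op": "arm_command", "data": {
  "series": [
    {"jaw":0,"x":0,"y":0,"z":0,"rx":0,"ry":0,"rz":0},
    {"jaw":0,"x":0,"y":0,"z":0,"rx":0,"ry":0,"rz":0},
    {"jaw":0,"x":0,"y":0,"z":0,"rx":0,"ry":0,"rz":0},
    {"jaw":0,"x":0,"y":0,"z":0,"rx":0,"ry":0,"rz":0},
    {"jaw":0,"x":0,"y":0,"z":0,"rx":0,"ry":0,"rz":0}
  ]
}}

```text
time: 38.85
tool_pos: [0.4368, -0.0724, 0.1707]
eef_rot: [[0.004, 1.0, -0.0], [1.0, -0.004, -0.0], [-0.0, -0.0, -1.0]]
contact_force: [-0.1, -0.3, -0.7]
opening: 0.0004
```

{"op": "arm_command", "data": {
  "series": [
    {"jaw":0,"x":0,"y":0,"z":0,"rx":0,"ry":0,"rz":0},
    {"jaw":0,"x":0,"y":0,"z":0,"rx":0,"ry":0,"rz":0},
    {"jaw":0,"x":0,"y":0,"z":0,"rx":0,"ry":0,"rz":0},
    {"jaw":0,"x":0,"y":0,"z":0,"rx":0,"ry":0,"rz":0},
    {"jaw":0,"x":0,"y":0,"z":0,"rx":0,"ry":0,"rz":0}
  ]
}}

```text
time: 39.27
tool_pos: [0.4368, -0.0724, 0.1707]
eef_rot: [[0.004, 1.0, -0.0], [1.0, -0.004, -0.0], [-0.0, -0.0, -1.0]]
contact_force: [0.3, -0.0, -0.1]
opening: 0.0004
```

{"op": "arm_command", "data": {
  "series": [
    {"jaw":0,"x":0,"y":0,"z":0,"rx":0,"ry":0,"rz":0},
    {"jaw":0,"x":0,"y":0,"z":0,"rx":0,"ry":0,"rz":0},
    {"jaw":0,"x":0,"y":0,"z":0,"rx":0,"ry":0,"rz":0},
    {"jaw":0,"x":0,"y":0,"z":0,"rx":0,"ry":0,"rz":0},
    {"jaw":0,"x":0,"y":0,"z":0,"rx":0,"ry":0,"rz":0}
  ]
}}

```text
time: 39.68
tool_pos: [0.4368, -0.0724, 0.1707]
eef_rot: [[0.004, 1.0, 0.0], [1.0, -0.004, -0.0], [-0.0, 0.0, -1.0]]
contact_force: [-0.5, -0.4, -0.4]
opening: 0.0002
```

Run:
```python
from spin import *
for i in range(3): print(arm.sense()['time'],ang())
```

```text
39.6833 [np.float64(-93.4), np.float64(0.084), np.float64(-22.4), np.float64(0.086), np.float64(122.0), np.float64(0.086)]
39.7333 [np.float64(-93.1), np.float64(0.084), np.float64(-22.3), np.float64(0.085), np.float64(122.2), np.float64(0.086)]
39.7833 [np.float64(-93.1), np.float64(0.085), np.float64(-22.2), np.float64(0.086), np.float64(122.1), np.float64(0.086)]
```

{"op": "arm_command", "data": {
  "series": [
    {"jaw":0,"x":0,"y":-0.5,"z":-1,"rx":0,"ry":0,"rz":0},
    {"jaw":0,"x":0,"y":-1,"z":-2,"rx":0,"ry":0,"rz":0},
    {"jaw":0,"x":0,"y":-1,"z":-4,"rx":0,"ry":0,"rz":0},
    {"jaw":0,"x":0,"y":-1,"z":-6,"rx":0,"ry":0,"rz":0},
    {"jaw":0,"x":0,"y":-1,"z":-6,"rx":0,"ry":0,"rz":0}
  ]
}}

```text
time: 40.25
tool_pos: [0.4284, -0.072, 0.2348]
eef_rot: [[0.004, 1.0, 0.005], [1.0, -0.004, -0.002], [-0.001, 0.005, -1.0]]
contact_force: [-0.1, 0.3, 0.0]
opening: 0.0004
```

{"op": "arm_command", "data": {
  "series": [
    {"jaw":0,"x":0,"y":0,"z":0,"rx":0,"ry":0,"rz":0},
    {"jaw":0,"x":0,"y":0,"z":0,"rx":0,"ry":0,"rz":0},
    {"jaw":0,"x":0,"y":0,"z":0,"rx":0,"ry":0,"rz":0},
    {"jaw":0,"x":0,"y":0,"z":0,"rx":0,"ry":0,"rz":0},
    {"jaw":0,"x":0,"y":0,"z":0,"rx":0,"ry":0,"rz":0}
  ]
}}

```text
time: 40.67
tool_pos: [0.4264, -0.0723, 0.2302]
eef_rot: [[0.004, 1.0, -0.001], [1.0, -0.004, 0.0], [0.0, -0.001, -1.0]]
contact_force: [0.3, 1.5, 0.2]
opening: 0.0006
```

{"op": "arm_command", "data": {
  "series": [
    {"jaw":0,"x":0,"y":0,"z":0,"rx":0,"ry":0,"rz":0},
    {"jaw":0,"x":0,"y":0,"z":0,"rx":0,"ry":0,"rz":0},
    {"jaw":0,"x":0,"y":0,"z":0,"rx":0,"ry":0,"rz":0},
    {"jaw":0,"x":0,"y":0,"z":0,"rx":0,"ry":0,"rz":0},
    {"jaw":0,"x":0,"y":0,"z":0,"rx":0,"ry":0,"rz":0}
  ]
}}

```text
time: 41.08
tool_pos: [0.4268, -0.0723, 0.2307]
eef_rot: [[0.004, 1.0, -0.0], [1.0, -0.004, 0.0], [0.0, -0.0, -1.0]]
contact_force: [0.5, 0.8, -0.1]
opening: 0.0003
```

Run:
```python
from spin import *
for i in range(3): print(arm.sense()['time'],ang())
jars(cams=('top','scene'),z=.106)
c=cam('top'); cv2.imwrite('pics/end.png',cv2.resize(c['image'][80:300,150:510],None,fx=2.2,fy=2.2))
for d in arm.cut_out('washer_tin','top')[:1]: print(d['p'],top_circle(c,d['mask'],.053,.032))
```

```text
41.0833 [np.float64(-91.6), np.float64(0.083), np.float64(-21.7), np.float64(0.085), np.float64(122.3), np.float64(0.086)]
41.1333 [np.float64(-91.7), np.float64(0.083), np.float64(-21.9), np.float64(0.085), np.float64(122.3), np.float64(0.086)]
41.1833 [np.float64(-91.5), np.float64(0.083), np.float64(-21.8), np.float64(0.085), np.float64(122.3), np.float64(0.086)]
top jar_blue [  0.5853  -0.056    0.0248   0.5886  -0.0546 190.    ]
top jar_green [  0.6704  -0.0032   0.0249   0.6701  -0.003  222.    ]
top jar_yellow [  0.5449   0.1013   0.0245   0.5448   0.1014 222.    ]
top jar_yellow [ 0.4467  0.6984  0.024   0.4426  0.6981 25.    ]
scene jar_blue [  0.5877  -0.0535   0.0251   0.588   -0.0531 148.    ]
scene jar_green [  0.6738   0.       0.0255   0.6736  -0.     167.    ]
scene jar_yellow [  0.5467   0.1034   0.024    0.5471   0.1036 145.    ]
0.83 [  0.5497  -0.3021   0.0304   0.5494  -0.3015 313.    ]
```

View pics/end.png

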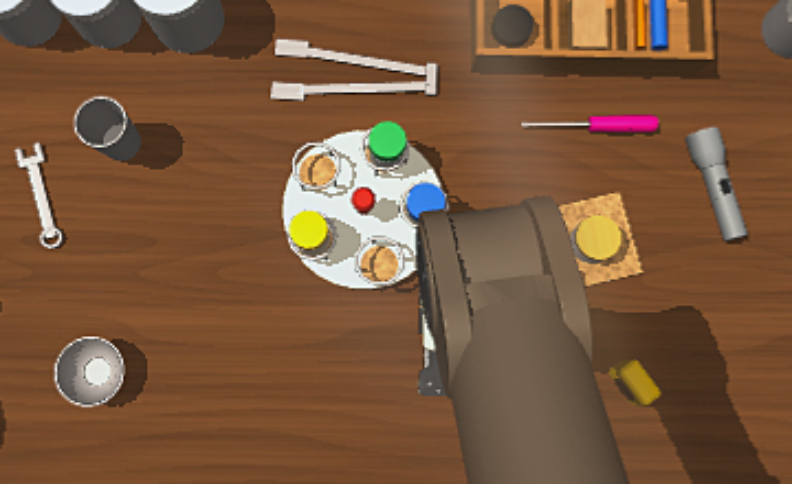

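The final view shows green (387,140), blue (425,203) and yellow (309,230) in their rings, the tin on the mat at (598,238), and the deck at rest. Handing in.

```bash
python3 -c "
from plant import arm
print(arm.close_job())"
```

```text
the job is handed in; nothing more can be done
None
```

I handed the job in at about 41 s, with every step done in the order asked.

- **Tin:** it was lifted away from the rack and set on the cork mat, within about 2 mm of the mat's centre.
- **Empty flick:** the rack ran at about 3 rad/s with the arm clear, still turning at roughly 2 rad/s two seconds later. It had come to rest before the first jar went in.
- **Jars:** green, blue and yellow are upright and fully home, each in its own ring, with cap tops at the expected 106 mm. There was no red jar on the counter. The pink look-alikes and the other things were not used.
- **Loaded flick:** it ran at about 3 rad/s, and was still at about 1.75 rad/s some 3.5 s later, with the arm clear.
- **Last checks:** the deck angle changed by less than 0.3° over the last second or so on green's and yellow's readings. I put that down to measurement noise. All three jars were home and the tin was on its mat. Blue was partly hidden by the arm in the top camera, so its reading drifted by 1 to 2°, but the scene camera agreed with it. The scene camera reads about 3 mm off from the top camera throughout.

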